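# Set the drive carriage and hold back the belt tensioner

## Task

Get the small belt drive on the bench ready for its new belt: swing the orange clamp lever towards the robot to free the blue motor carriage, slide the carriage along its rail until its red pointer stands over the green index block, and swing the lever fully back to lock it there. Then push the white idler roller on the sprung yellow tensioner arm back until the brass pawl has clicked in behind the arm's tooth and the arm's red pointer is over the middle of the green part of its scale, and finish while still holding the arm there against its spring with the fingers on the roller. Leave the bottle, the yellow meter and the roll of tape where they are.

Things in the scene. Friction and masses are not known exactly. Their poses are not given: they have to be found in the camera images.
- rig: the belt drive: aluminium base plate 250 x 400 x 12 mm lying fixed on the bench, turned up to 15 degrees either way. Origin under the plate's centre at bench height, x (short side) pointing away from the robot, y along the rail, z up. Steel rail 30 mm wide at x = -40 mm along y, its top 26 mm above the bench. At (-40, 165) mm a fixed black belt pulley 44 mm across, its shaft reaching 78 mm above the bench. No part of the rig is higher than 90 mm
- carriage (a joint): travel of the blue motor carriage along the rail, m, 0 to 0.12, growing in the rig's +y. Free it slides with about 2 to 3 N; with the clamp locked it takes about 14 N, so free the clamp first
- motor_top (a point): centre of the top face of the black square motor on the carriage: a block 42 x 42 mm (sides along the rig's x and y), 34 mm tall, its top 73 mm above the bench, standing on the blue plate (top 39 mm above the bench). An aluminium pulley 22 mm across stands on it up to 87 mm. The motor can be gripped across the rig's x from above
- pointer_tip (a point): tip of the carriage's red pointer, which sticks out from the carriage to the rig's +x over the side of the green block, 5 mm wide, its top 34 mm above the bench
- mark: green index block 20 x 12 (along the rail) x 15 mm fixed on the base plate beside the rail, top 27 mm above the bench; origin under its centre, axes as the rig's. The pointer is on the mark when its tip has the same rig y as this origin
- lever (a joint): angle of the orange clamp lever, rad: 0 = locked (the lever points along the rig's -y turned 0.6 rad to the far +x side), 1.2 = fully free (points 0.6 rad to the near -x side). It turns clockwise from above as it frees, about a vertical axis, and stays where it is left. It starts locked, at 0 to 0.1. The clamp begins to grip as the lever comes back towards 0; below 0.12 it is locked, above 1.0 free
- lever_knob (a point): top centre of the upright round knob of the clamp lever, 14 mm across, standing 30 mm proud of the flat lever (knob from 50 to 80 mm above the bench), 60 mm from the lever's axis. 3 to 6 N at the knob turn it; the lever rides on the carriage
- lever_pivot (a point): point on the clamp lever's vertical axis at the height of the knob's top, 80 mm above the bench; 45 mm from the motor's centre in the rig's -y
- tensioner (a joint): angle of the yellow sprung tensioner arm about its vertical axis, rad: 0 = at rest on its stop, 0.75 = end stop; grows as the roller is pushed away from the robot (clockwise from above). The spring always returns it. The tooth passes the pawl at 0.37; if let go after that it falls back to about 0.36 and stays caught there. The green part of the scale is 0.43 to 0.63, white before it, red after it
- tensioner_pivot (a point): point on the tensioner arm's vertical axis, 64 mm above the bench
- idler: white idler roller on the tensioner arm, upright, 30 mm across, 34 mm tall, from 32 to 66 mm above the bench, 90 mm from the arm's axis; it turns on its axle with slight friction; origin at the centre of its underside. At rest the arm points along the rig's +y turned 0.5 rad to the near -x side; the arm lies below the roller. Pushing it square to the arm takes about 4 N at first, 9 to 11 N at the click and 8 to 10 N in the green part
- idler_top (a point): centre of the roller's top face, 66 mm above the bench
- pawl (a joint): travel of the sprung brass pawl slider, m: 0 = forward, about 0.005 while the tooth rides over it, 0 again after the click
- pawl_knob (a point): top of the small brass knob, 10 mm across, on the pawl slider, 40 mm above the bench; need not be touched
- bottle: glass bottle with blue cap, 70 mm across, 110 mm tall, standing on the bench beyond the rig's -y end; origin under its centre; leave alone
- meter: yellow multimeter 90 x 170 x 34 mm lying on the bench beyond the rig's +y end; origin under its centre; leave alone
- tape: black roll of tape 60 mm across, 19 mm tall, lying on the bench beyond the rig's far side; origin under its centre; leave alone

How it is judged:
By the outcome, as a careful person would: the job done as asked, in the order asked, and still so for the second after the job is handed in, while the arm keeps its last pose, push and grip.
It also fails if it takes over 69 s, if anything falls off the work surface, if the arm or the gripper's body presses on something with over 40 N, if the wrist force passes 120 N, or if a joint passes its speed limit or range.

## Robot

A 6-joint arm with a two-finger parallel gripper is mounted at the origin on the work surface. World frame = base frame: x ahead of the robot, y to its left, z up, the work surface at z = 0. Lengths are in m, angles in rad, forces in N, time in s.
With the tool pointing down it reaches from about 0.25 to 0.85 m from the base axis. Payload 12.5 kg.
Tool frame: the origin (TCP) lies midway between the tips of the shut fingers; the grasp point (between the pads) lies 19 mm behind it (ctrl.hold_point_z is the distance from the TCP to the grasp point, in m); y points along the fingers, z is the direction in which the jaws open and shut, and the axes are right-handed (so a half turn about y gives the same grasp; the last joint's range is limited). The gripper opens to 93 mm and grips with 3 to 60 N. Pads are 15 mm wide; open, the fingers measure 128 mm over their backs; the gripper's body (75 mm by 188 mm) begins 65 mm behind the grasp point.
Start: joints at [1.174, 0.351, 1.652, -0, 1.139, -0.085], TCP at [0.169, 0.523, 0.219] pointing down, gripper open.
Joint ranges: [-2.75, 2.75], [-0.79, 2.1], [0.01, 2.65], [-1.57, 4.71], [0.07, 3.14], [-2.87, 2.87]. Speed limits (rad/s): [2.22, 2.22, 2.79, 3.14, 3.14, 3.14].

## Interface

Orientations are given as a unit quaternion [x, y, z, w].
In Python, from workcell import ctrl, cams gives the robot as it stands.
- The arm moves only by the tool servo_tool, never from a script. Its argument "moves" is a list of rows, each a list of 7 numbers: the shift along the world's x, y, z in m, then the turn, a rotation vector about the world's x, y, z in rad, then the opening, from 0 (shut) to 1 (fully open). A call has exactly 10 rows; each row shifts and turns the commanded pose from where the row before left it; what a row does not reach is not made up. A row lasts 1/8 s, in which the tool goes at most 62.5 mm and 10.7 degrees, less where a joint would pass 70% of its speed; a pose out of reach is approached as far as the arm can. A call is refused whole if a number of a shift passes 0.0625 or a number of a turn 0.188, either way. A call with a gripper value outside its range is refused whole. The fingers move at their own pace and stop on an object; "squeeze" is the grip in N (left out, the last holds). Time passes only in rows, so rows that do not move let the fingers close, or fill a call up. It gives the time, the measured TCP pose, the force and the opening at its end, in the units of the state.
- ctrl.state(): the state, without advancing time (a new reading comes with each control period).
- cams.get_image(name): name is "side" or "top" or "wrist"; returns (picture, depth): 384x512x3 uint8, red, green, blue; 384x512 float32, m along the optical axis (not along the pixel's ray), 0 where there is no reading.
- cams.camera_model(name): a dict with "fx", "fy", "cx", "cy" (pixels), "distortion" ([k1, k2, p1, p2, k3] as OpenCV has them; the pictures are not rectified), "origin" and "attitude" of the camera in the world. Camera axes: x right, y up, looking along -z (the intrinsics and any distortion apply to the point x, -y, -z); pixel columns grow to the right and rows downward; lengths in m; the calibration is good to about 2 mm. A picture is of the moment at which its call begins: read the wrist's pose just before it. camera_model takes no time and is no camera call; for the wrist camera it gives the pose at the moment of the call.
- ctrl.close_job(): hands the job in, once; it reports no verdict.
The state is a dict: "clock": time; "joint_pos": joint angles; "dq": joint speeds; "joint_efforts": joint torques, N m; "ee_pos": TCP position; "ee_rot": TCP orientation; "contact_force": force on the tool from outside, world axes, zero at the start; "ft_torque": the same for the moment, N m; "finger_gap": finger opening in m.
Only numpy, scipy, OpenCV 4.12 (cv2) and the standard library are available. Lean on these libraries where they do the work, as an engineer would, in place of code of your own. Each camera call takes 0.05 s, during which the arm holds its last target.

## Working session

There is one attempt and no reset: what is moved stays moved. The work goes in short steps, Python scripts to look and compute and a tool call to move; the robot and the scene stay as the last step left them, time stands still between calls to the robot, and variables do not carry over. Pictures are saved under pics/ and viewed, and the job is handed in when it is done.

Besides the shell and the picture viewer there is one more tool, called after "Emit:" in YAML: its name, and indented under it one key for each argument. servo_tool: Moves the arm, as the interface text tells. Its arguments: {"type":"object","properties":{"moves":{"type":"array"},"squeeze":{"type":"number"}},"required":["moves"]}

```bash
mkdir -p pics; ls; cat > h.py <<'E'
import numpy as np, cv2
from workcell import ctrl, cams
from scipy.spatial.transform import Rotation as R
def snap(n,f):
    m=cams.camera_model(n); im,d=cams.get_image(n)
    cv2.imwrite(f'pics/{f}.png',im[:,:,::-1]); np.savez(f'pics/{f}.npz',im=im,d=d,**{k:np.array(v) for k,v in m.items()})
    return im,d,m
def rot(m):
    a=np.array(m['attitude'],float)
    return a if a.shape==(3,3) else R.from_quat(a).as_matrix()
def K(m): return np.array([[m['fx'],0,m['cx']],[0,m['fy'],m['cy']],[0,0,1]],float)
def ray(m,uv):
    p=cv2.undistortPoints(np.array(uv,float).reshape(-1,1,2),K(m),np.array(m['distortion'],float)).reshape(-1,2)
    c=np.c_[p[:,0],-p[:,1],-np.ones(len(p))]
    return np.array(m['origin'],float), c@rot(m).T
def onz(m,uv,z):
    o,d=ray(m,uv); return o+d*((z-o[2])/d[:,2])[:,None]
def proj(m,P):
    P=np.atleast_2d(P); c=(P-np.array(m['origin']))@rot(m); c=c*[1,-1,-1]
    return cv2.projectPoints(c.reshape(-1,1,3),np.zeros(3),np.zeros(3),K(m),np.array(m['distortion'],float))[0].reshape(-1,2)
def cloud(m,d):
    v,u=np.mgrid[0:d.shape[0],0:d.shape[1]]
    o,r=ray(m,np.c_[u.ravel(),v.ravel()]); return (o+r*d.ravel()[:,None]).reshape(*d.shape,3)
E
python3 - <<'E'
from h import *
for n in('top','side'):
    im,d,m=snap(n,n+'0'); print(n,m)
print(ctrl.state()); print(ctrl.hold_point_z)
E
```

```text
pics
top {'fx': 434.0401881692608, 'fy': 434.0401881692608, 'cx': 255.2867382651277, 'cy': 190.13155507977405, 'distortion': array([-0.16036609,  0.        ,  0.        ,  0.        ,  0.        ]), 'origin': array([0.49909833, 0.03539729, 1.24094309]), 'attitude': array([ 0.0393238 , -0.04214857, -0.69633309,  0.71540014])}
side {'fx': 447.54869451038047, 'fy': 447.54869451038047, 'cx': 258.4740549139159, 'cy': 190.17683378339225, 'distortion': array([-0.085893,  0.      ,  0.      ,  0.      ,  0.      ]), 'origin': array([ 0.58045713, -0.7529601 ,  0.89308435]), 'attitude': array([ 0.36954612, -0.02415979, -0.04129726,  0.9279798 ])}
{'clock': 0.1, 'joint_pos': array([ 1.17439534e+00,  3.51153747e-01,  1.65236406e+00,  2.18952107e-05,
        1.13911492e+00, -8.45916775e-02]), 'dq': array([ 2.34205300e-05, -1.85692889e-03, -1.27016916e-03, -1.98499248e-04,
       -1.60884948e-03, -4.15209822e-04]), 'joint_efforts': array([-7.06124320e-04, -4.98026276e+01, -2.85702914e+01,  6.99683418e-02,
        2.39984400e-02, -3.14360216e-05]), 'ee_pos': array([0.16857326, 0.52319748, 0.21816943]), 'ee_rot': array([ 0.69888548, -0.10989279,  0.10970396, -0.69817455]), 'contact_force': array([ 0.89464145, -0.86108452, -0.39979552]), 'ft_torque': array([ 0.01045795,  0.05410244, -0.0066659 ]), 'finger_gap': 0.09294421393585782}
0.0188
```

View pics/top0.png

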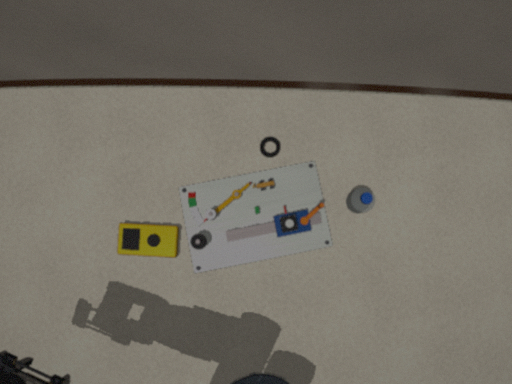

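View pics/side0.png

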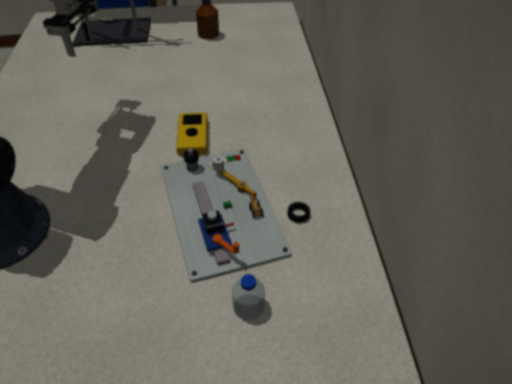

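The top view shows the plate with corners near (183,187), (315,163), (330,243), (197,271). The motor is at (290,223), the lever knob at (322,204) and the idler at (211,214). The index block is at (257,210), the bottle at (361,199), the tape at (270,147) and the meter at (148,240). Next I'll enlarge the view and measure.

```bash
python3 - <<'E'
import cv2,numpy as np
from h import *
z=np.load('pics/top0.npz'); im=z['im']; m={k:z[k] for k in z.files}
c=im[140:285,170:345][:,:,::-1]; c=cv2.resize(c,None,fx=4.5,fy=4.0,interpolation=cv2.INTER_CUBIC) if 0 else cv2.resize(c,None,fx=4,fy=4,interpolation=cv2.INTER_CUBIC)
cv2.imwrite('pics/topcrop0.png',cv2.convertScaleAbs(c,alpha=1.4))
z2=np.load('pics/side0.npz'); c=z2['im'][140:300,150:310][:,:,::-1]; cv2.imwrite('pics/sidecrop0.png',cv2.convertScaleAbs(cv2.resize(c,None,fx=3.7,fy=3.7,interpolation=cv2.INTER_CUBIC),alpha=1.3))
P=cloud(m,z['d'])
# plate: points at height ~12mm
zz=P[...,2]; print(np.median(zz[300:,:100]))
mask=((zz>0.006)&(zz<0.1)).astype(np.uint8)
n,l,s,ce=cv2.connectedComponentsWithStats(mask)
for i in range(1,n):
    if s[i,4]>100: print(s[i],ce[i])
E
```

```text
0.0014825793898082251
[  0   0 113   8 444] [39.76126126  1.98873874]
[ 278    0  234   21 2013] [432.7312469    5.95876801]
[260 137  21  21 243] [270.05349794 146.59259259]
[  178   161   156   114 12232] [254.52934925 216.54610857]
[346 188  29  26 468] [358.62393162 200.57051282]
[ 117  223   62   35 1953] [147.77265745 239.60419867]
[235 374  54  10 372] [260.90591398 379.58333333]
```

View pics/topcrop0.png

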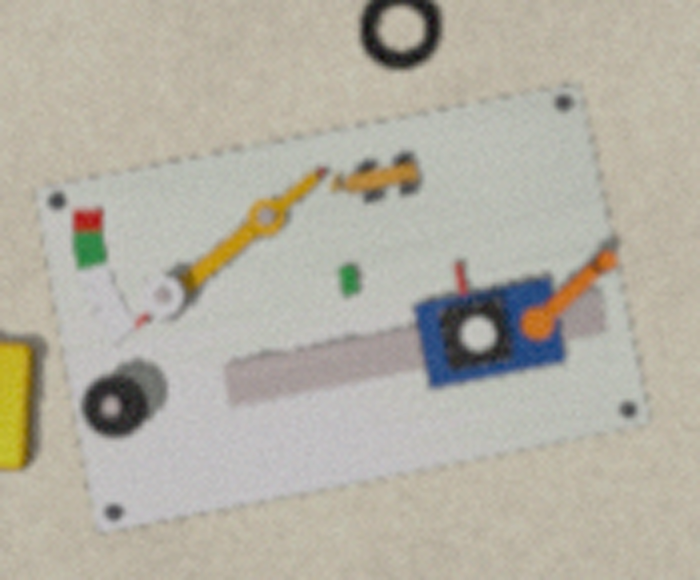

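View pics/sidecrop0.png

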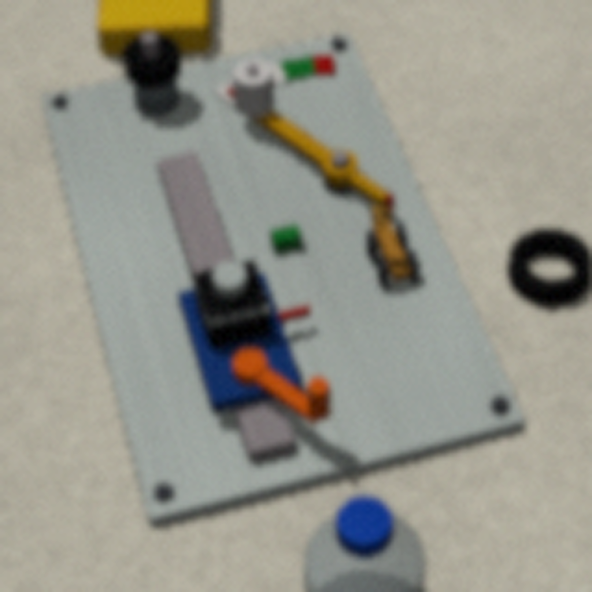

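```bash
cat > rig.py <<'E'
from h import *
z=np.load('pics/top0.npz'); im=z['im']; m={k:z[k] for k in z.files}
z2=np.load('pics/side0.npz'); im2=z2['im']; m2={k:z2[k] for k in z2.files}
def topc(p): return [170+(p[0]+.5)/4-.5,140+(p[1]+.5)/4-.5]
def sidec(p): return [150+(p[0]+.5)/3.7-.5,140+(p[1]+.5)/3.7-.5]
def tri(uv1,uv2):
    o1,d1=ray(m,[uv1]);o2,d2=ray(m2,[uv2]);d1,d2=d1[0],d2[0]
    A=np.c_[d1,-d2];t=np.linalg.lstsq(A,o2-o1,rcond=None)[0]
    a,b=o1+t[0]*d1,o2+t[1]*d2
    return (a+b)/2,np.linalg.norm(a-b)
E
python3 - <<'E'
from rig import *
T=onz(m,[topc(p) for p in[(40,187),(578,85),(648,425),(101,531)]],.012)
S=onz(m2,[sidec(p) for p in[(340-292,100),(342,38),(522,427),(153,522)]],.012)
print(T.round(4));print(S.round(4))
# order: top: (far,+y),(far,-y),(near,-y),(near,+y)
c=T.mean(0);ey=(T[0]-T[1])+(T[3]-T[2]);yaw=np.arctan2(-ey[0],ey[1]);print(c,np.degrees(yaw),np.linalg.norm(T[0]-T[1]),np.linalg.norm(T[1]-T[2]))
S=S[[1,2,3,0]];c2=S.mean(0);ey=(S[0]-S[1])+(S[3]-S[2]);print(c2,np.degrees(np.arctan2(-ey[0],ey[1])))
for nm,a,b in[('knob',(608,258),(318,386)),('pivot',(537,322),(249,362)),('idler',(166,296),(253,72)),('mark',(349,279),(287,237)),('aluPulley',(479,334),(232,278)),('blackpul',(112,405),(152,52)),('ptr',(460,263),(307,312)),('tens piv',(267,216),(341,160)),('cap',(765,235),(364,524))]:
    P,e=tri(topc(a),sidec(b)); 
    yw=yaw; Rz=np.array([[np.cos(yw),np.sin(yw)],[-np.sin(yw),np.cos(yw)]])
    print(nm,P.round(4),'gap',round(e,4),'rig',(Rz@(P[:2]-c[:2])).round(4))
E
```

```text
[[ 0.6464  0.2493  0.012 ]
 [ 0.7311 -0.1351  0.012 ]
 [ 0.4885 -0.188   0.012 ]
 [ 0.4041  0.196   0.012 ]]
[[ 0.4079  0.1916  0.012 ]
 [ 0.639   0.2451  0.012 ]
 [ 0.7287 -0.1418  0.012 ]
 [ 0.4916 -0.1935  0.012 ]]
[0.56749541 0.03055059 0.012     ] 12.407300903548839 0.39363092983991227 0.24831655830267801
[0.56677195 0.02534485 0.012     ] 12.658180518507935
knob [ 0.5992 -0.1475  0.0789] gap 0.0028 rig [-0.0073 -0.1807]
pivot [ 0.5567 -0.1034  0.0499] gap 0.002 rig [-0.0393 -0.1285]
idler [0.5676 0.1504 0.067 ] gap 0.0002 rig [0.0259 0.1171]
mark [0.5855 0.0265 0.0218] gap 0.0008 rig [ 0.0167 -0.0079]
aluPulley [ 0.5476 -0.0607  0.083 ] gap 0.0009 rig [-0.0391 -0.0848]
blackpul [0.4928 0.1851 0.0612] gap 0.0004 rig [-0.0397  0.167 ]
ptr [ 0.5968 -0.0508  0.0321] gap 0.0033 rig [ 0.0112 -0.0858]
tens piv [0.6274 0.085  0.0362] gap 0.0001 rig [0.0702 0.0403]
cap [ 0.6178 -0.2528  0.088 ] gap 0.0004 rig [-0.0117 -0.2876]
```

```bash
python3 - <<'E'
from h import *
s=ctrl.state(); M=R.from_quat(s['ee_rot']).as_matrix(); print(M.round(3)); print(s['clock'])
yw=np.radians(12.5); ex=np.array([np.cos(yw),np.sin(yw),0]); ey=np.array([-np.sin(yw),np.cos(yw),0])
# desired tool: y down, z = +-ex
for sg in(1,-1):
  y=np.array([0,0,-1.]);zz=sg*ex;x=np.cross(y,zz);W=np.c_[x,y,zz]
  print(sg,(R.from_matrix(W)*R.from_quat(s['ee_rot']).inv()).as_rotvec().round(3))
E
```

```text
[[ 0.952 -0.     0.307]
 [-0.307 -0.001  0.952]
 [-0.    -1.    -0.001]]
0.1
1 [ 1.000e-03 -1.000e-03 -1.041e+00]
-1 [1.000e-03 1.000e-03 2.101e+00]
```

Emit:
servo_tool:
  moves:
    - [0.027,-0.042,0,0,0,-0.065,0.5]
    - [0.027,-0.042,0,0,0,-0.065,0.5]
    - [0.027,-0.042,0,0,0,-0.065,0.5]
    - [0.027,-0.042,0,0,0,-0.065,0.5]
    - [0.027,-0.042,0,0,0,-0.065,0.5]
    - [0.027,-0.042,0,0,0,-0.065,0.5]
    - [0.027,-0.042,0,0,0,-0.065,0.5]
    - [0.027,-0.042,0,0,0,-0.065,0.5]
    - [0.027,-0.042,0,0,0,-0.065,0.5]
    - [0.027,-0.042,0,0,0,-0.065,0.5]

```text
clock: 1.35
ee_pos: [0.4393, 0.1019, 0.2186]
ee_rot: [-0.627, 0.328, -0.328, 0.627]
contact_force: [-0.2, 0.9, 0.7]
finger_gap: 0.0469
```

Emit:
servo_tool:
  moves:
    - [0.027,-0.042,0,0,0,-0.065,0.5]
    - [0.027,-0.042,0,0,0,-0.065,0.5]
    - [0.027,-0.042,0,0,0,-0.065,0.5]
    - [0.027,-0.042,0,0,0,-0.065,0.5]
    - [0.027,-0.042,0,0,0,-0.065,0.4]
    - [0.026,-0.041,0,0,0,-0.065,0.3]
    - [0,0,0,0,0,0,0.3]
    - [0,0,0,0,0,0,0.3]
    - [0,0,0,0,0,0,0.3]
    - [0,0,0,0,0,0,0.3]

```text
clock: 2.6
ee_pos: [0.5995, -0.1468, 0.2189]
ee_rot: [-0.552, 0.442, -0.442, 0.552]
contact_force: [0.7, -0.4, -0.5]
finger_gap: 0.028
```

```bash
python3 - <<'E'
from h import *
s=ctrl.state();print(s['clock'],s['ee_pos'],s['finger_gap'],s['contact_force'],s['joint_pos'].round(2))
print(R.from_quat(s['ee_rot']).as_matrix().round(3))
im,d,m=snap('wrist','w1');print(m)
E
```

```text
2.6 [ 0.5995153  -0.14676117  0.2189268 ] 0.02803142869677323 [ 0.73343573 -0.41928434 -0.47581782] [-0.32  0.47  1.47  0.    1.2  -0.54]
[[ 0.218  0.     0.976]
 [-0.976 -0.     0.218]
 [ 0.    -1.     0.   ]]
{'fx': 272.31170526094377, 'fy': 272.31170526094377, 'cx': 259.61390505349715, 'cy': 192.50391865967129, 'distortion': array([0.00301132, 0.        , 0.        , 0.        , 0.        ]), 'origin': array([ 0.58370022, -0.07633268,  0.38511914]), 'attitude': array([-0.13185708, -0.01494176,  0.10841247,  0.98520921])}
```

View pics/w1.png

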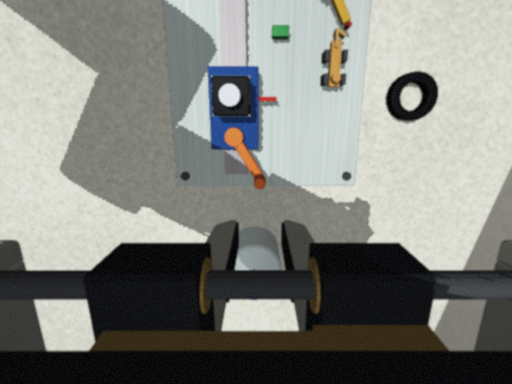

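The wrist view shows the lever knob at (260,183), the lever hub at (233,136) and the motor pulley at (230,95). The pointer tip is at (276,99), the green index at (280,32), and the plate's near edge at row 185.

```bash
cat >> h.py <<'E'
def load(f):
    z=np.load(f'pics/{f}.npz'); return z['im'],z['d'],{k:z[k] for k in z.files}
def blob(im,cond,roi=None):
    a=cond.astype(np.uint8)
    if roi: k=np.zeros_like(a);k[roi[1]:roi[3],roi[0]:roi[2]]=1;a=a*k
    n,l,s,c=cv2.connectedComponentsWithStats(a); i=1+np.argmax(s[1:,4]); return c[i],s[i],l==i
YW=np.radians(12.5)
RZ=np.array([[np.cos(YW),np.sin(YW)],[-np.sin(YW),np.cos(YW)]])
E
python3 - <<'E'
from h import *
im,d,m=load('w1'); f=im.astype(int);r,g,b=f[...,0],f[...,1],f[...,2]
C=np.array([.567,.028])
def rep(n,uv,z):
    P=onz(m,[uv],z)[0];print(n,np.round(uv,1),P.round(4),'rig',(RZ@(P[:2]-C)).round(4))
c,s,k=blob(f,(g>1.5*r)&(g>1.3*b)&(g>50),(250,10,320,60));rep('green',c,.027);print(s)
c,s,k=blob(f,(r>2*g)&(r>2*b)&(r>80),(255,85,290,110));rep('ptr',c,.034);print(s)
rep('ptrtip',(s[0]+s[2],c[1]),.034)
c,s,k=blob(f,(r<60)&(g<60)&(b<60),(205,65,260,125));print(s);
rep('mot pulley',(229.5,95),.087); rep('knob',(260.5,182.5),.08); rep('hub',(233.5,136.5),.055)
for uv in[(185,176),(346.5,176)]: rep('screw',uv,.013)
for uv in[(178,186),(353,186)]: rep('corner',uv,.012)
c=im[10:200,170:360][:,:,::-1];cv2.imwrite('pics/w1c.png',cv2.resize(c,None,fx=3,fy=3,interpolation=cv2.INTER_CUBIC))
E
```

```text
green [280.3  31.5] [0.5863 0.0247 0.027 ] rig [ 0.0182 -0.0074]
[272  26  17  13 193]
ptr [266.4  98.8] [ 0.5871 -0.0522  0.034 ] rig [ 0.0022 -0.0826]
[259  97  17   4  54]
ptrtip [276.   98.8] [ 0.5986 -0.0496  0.034 ] rig [ 0.014  -0.0826]
[212  77  39  39 968]
mot pulley [229.5  95. ] [ 0.5485 -0.0604  0.087 ] rig [-0.0372 -0.0824]
knob [260.5 182.5] [ 0.6005 -0.1456  0.08  ] rig [-0.0049 -0.1767]
hub [233.5 136.5] [ 0.5582 -0.1035  0.055 ] rig [-0.037  -0.1265]
screw [185 176] [ 0.4995 -0.1746  0.013 ] rig [-0.1098 -0.1832]
screw [346.5 176. ] [ 0.7191 -0.1257  0.013 ] rig [ 0.1152 -0.183 ]
corner [178 186] [ 0.4917 -0.1913  0.012 ] rig [-0.121  -0.1978]
corner [353 186] [ 0.7327 -0.1376  0.012 ] rig [ 0.1259 -0.1976]
```

View pics/w1c.png

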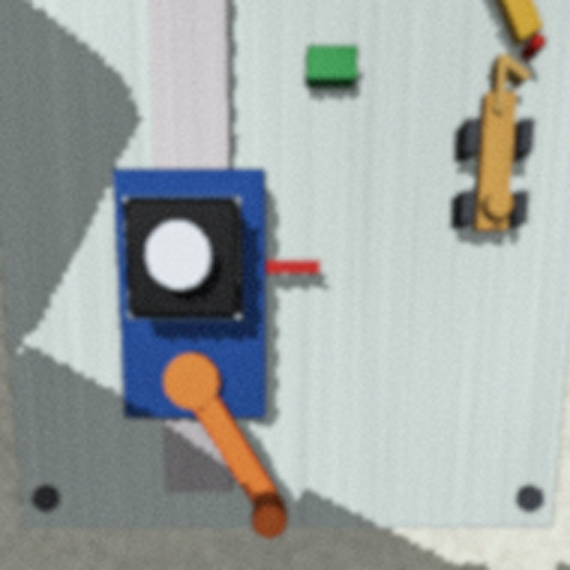

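Emit:
servo_tool:
  moves:
    - [0.001,0.001,-0.04,0,0,0,0.3]
    - [0,0,-0.04,0,0,0,0.3]
    - [0,0,-0.04,0,0,0,0.3]
    - [0,0,-0.02,0,0,0,0.3]
    - [0,0,-0.012,0,0,0,0.3]
    - [0,0,-0.008,0,0,0,0.3]
    - [0,0,0,0,0,0,0.3]
    - [0,0,0,0,0,0,0.3]
    - [0,0,0,0,0,0,0.3]
    - [0,0,0,0,0,0,0.3]

```text
clock: 3.9
ee_pos: [0.6009, -0.1466, 0.059]
ee_rot: [-0.552, 0.442, -0.443, 0.552]
contact_force: [0.1, 0.8, 0.5]
finger_gap: 0.0277
```

```bash
python3 - <<'E'
from h import *
im,d,m=snap('wrist','w2')
E
```

```text
(no output)
```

View pics/w2.png

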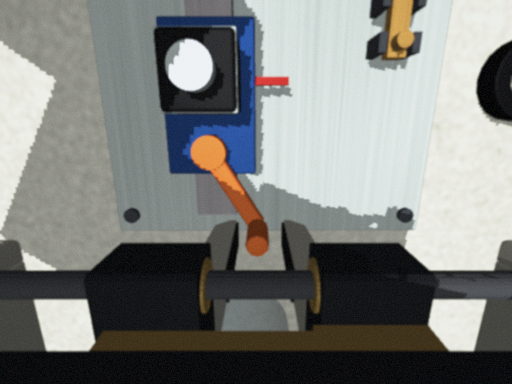

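The knob, at (257,236), sits between the finger tips, and the motor at (195,70) is clear. I'll sweep the lever towards the robot along its arc.

Emit:
servo_tool:
  moves:
    - [-0.007,-0.0015,0,0,0,0,0.3]
    - [-0.0066,-0.0061,0,0,0,0,0.3]
    - [-0.0075,-0.005,0,0,0,0,0.3]
    - [-0.0081,-0.0038,0,0,0,0,0.3]
    - [-0.0086,-0.0026,0,0,0,0,0.3]
    - [-0.0089,-0.0013,0,0,0,0,0.3]
    - [-0.0089,0,0,0,0,0,0.3]
    - [-0.0089,0.0014,0,0,0,0,0.3]
    - [-0.0086,0.0027,0,0,0,0,0.3]
    - [0,0,0,0,0,0,0.3]

```text
clock: 5.2
ee_pos: [0.528, -0.1623, 0.0588]
ee_rot: [-0.551, 0.442, -0.443, 0.552]
contact_force: [8.0, -0.5, -1.9]
finger_gap: 0.0283
```

```bash
python3 - <<'E'
from h import *
im,d,m=snap('wrist','w3'); print(ctrl.state()['contact_force'],ctrl.state()['ee_pos'])
E
```

```text
[ 8.12923733  0.43427372 -2.64598714] [ 0.52802704 -0.16234349  0.05873528]
```

View pics/w3.png

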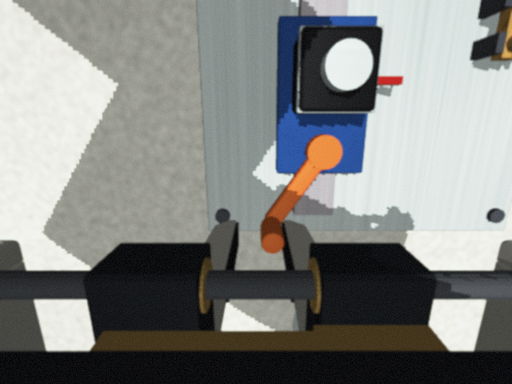

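The lever now points to the near side, with its knob at (272,238) and its hub at (324,152). I'll compute the angle.

```bash
cat >> h.py <<'E'
def lever(m,kn,hub,zh=.055):
    k=onz(m,[kn],.08)[0][:2];h=onz(m,[hub],zh)[0][:2];v=RZ@(k-h)
    return 0.6-np.arctan2(v[0],-v[1]),np.linalg.norm(v)
E
python3 - <<'E'
from h import *
im,d,m=load('w1');print(lever(m,(260.5,182.5),(233.5,136.5)))
im,d,m=load('w2');print(lever(m,(257,239),(207.5,152)))
im,d,m=load('w3');print(lever(m,(272,241),(324,152)))
f=im.astype(int)
P=cloud(m,d);print(P[152,324],P[241,272])
E
```

```text
(np.float64(0.03155931270283496), np.float64(0.059665475130678956))
(np.float64(0.020975674704420078), np.float64(0.05644295315951807))
(np.float64(1.197416996478954), np.float64(0.05856295699722174))
[ 0.55671431 -0.10316645  0.05192725] [ 0.53413578 -0.15706853  0.08066122]
```

Emit:
servo_tool:
  moves:
    - [0.006,0.001,0,0,0,0,0.3]
    - [0,0,0.04,0,0,0,0.3]
    - [0,0,0.04,0,0,0,0.4]
    - [0.007,0.05,0,0,0,0,0.8]
    - [0.007,0.0513,0,0,0,0,0.8]
    - [0,0,0,0,0,0,0.8]
    - [0,0,-0.03,0,0,0,0.8]
    - [0,0,-0.03,0,0,0,0.8]
    - [0,0,-0.022,0,0,0,0.8]
    - [0,0,-0.012,0,0,0,0.8]

```text
clock: 6.5
ee_pos: [0.5466, -0.0609, 0.0433]
ee_rot: [0.552, -0.443, 0.442, -0.551]
contact_force: [0.4, 1.1, 0.7]
finger_gap: 0.0743
```

```bash
python3 - <<'E'
from h import *
im,d,m=snap('wrist','w4'); print(ctrl.state()['contact_force'],ctrl.state()['ee_pos'],ctrl.state()['finger_gap'])
E
```

```text
[-1.52338151 -0.81158633 -1.10418631] [ 0.54631968 -0.06079185  0.04253551] 0.07439788585340304
```

View pics/w4.png

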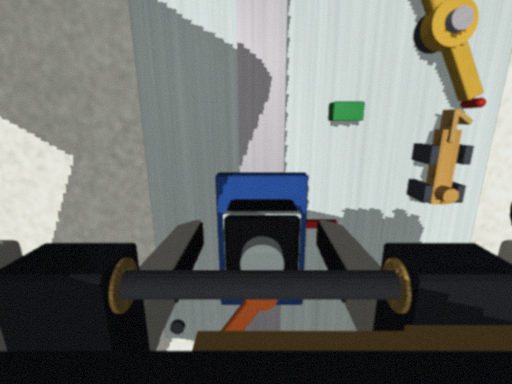

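The fingers straddle the motor (centre about (262,230)). The red pointer is at (321,224) and the green block's top at (347,108). I'll measure the travel needed.

```bash
python3 - <<'E'
from h import *
im,d,m=load('w4');f=im.astype(int);r,g,b=f[...,0],f[...,1],f[...,2]
c,s,k=blob(f,(r>1.8*g)&(r>1.8*b)&(r>60),(300,212,345,232));print('ptr',c,s)
P=onz(m,[c],.034)[0]
print(f[95:130,347])
c2,s2,k2=blob(f,(g>1.5*r)&(g>1.3*b)&(g>40),(320,90,375,130));print('gr',c2,s2)
C=np.array([.569,.0307])
for v in (s2[1],s2[1]+s2[3]): print(v,RZ@(onz(m,[(c2[0],v-.5)],.027)[0][:2]-C), RZ@(onz(m,[(c2[0],v-.5)],.012)[0][:2]-C))
print('ptr',P,RZ@(P[:2]-C))
cv2.imwrite('pics/w4c.png',cv2.resize(im[90:240,290:380][:,:,::-1],None,fx=4,fy=4,interpolation=cv2.INTER_CUBIC))
E
```

```text
ptr [311.63953488 223.41860465] [306 220  13   8  86]
[[202 212 211]
 [207 218 217]
 [205 215 214]
 [204 216 213]
 [207 216 214]
 [187 201 195]
 [134 160 144]
 [ 75 140  88]
 [ 54 144  74]
 [ 58 151  78]
 [ 60 153  80]
 [ 58 150  78]
 [ 57 149  78]
 [ 57 149  76]
 [ 58 150  78]
 [ 58 150  78]
 [ 56 148  75]
 [ 59 152  80]
 [ 59 150  78]
 [ 60 152  82]
 [ 59 150  78]
 [ 55 147  74]
 [ 55 147  74]
 [ 53 146  73]
 [ 52 138  71]
 [ 72 122  81]
 [107 122 113]
 [115 126 123]
 [117 123 121]
 [119 126 125]
 [133 140 138]
 [165 176 174]
 [191 201 198]
 [204 213 212]
 [201 213 209]]
gr [346.33012821 110.96634615] [329 102  35  19 624]
102 [ 0.01352749 -0.00217008] [ 0.01803487 -0.00131499]
121 [ 0.01450404 -0.01385539] [ 0.01909163 -0.0139601 ]
ptr [ 0.5811422  -0.05096994  0.034     ] [-0.00582223 -0.08236209]
```

View pics/w4c.png

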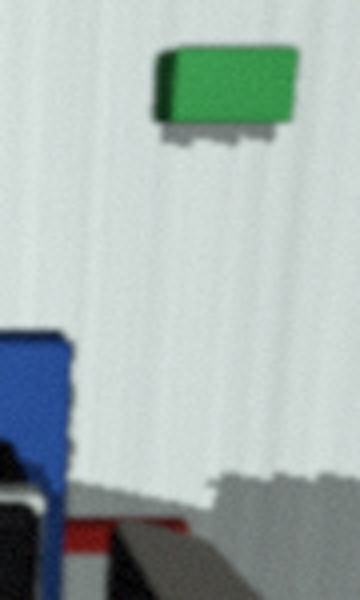

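Emit:
servo_tool:
  moves:
    - [0,0,0.003,0,0,0,0.8]
    - [0,0,0,0,0,0,0.4]
    - [0,0,0,0,0,0,0.3]
    - [0,0,0,0,0,0,0.3]
    - [0,0,0,0,0,0,0.3]
    - [0,0,0,0,0,0,0.3]
    - [0,0,0,0,0,0,0.3]
    - [0,0,0,0,0,0,0.3]
    - [0,0,0,0,0,0,0.3]
    - [0,0,0,0,0,0,0.3]
  squeeze: 15

```text
clock: 7.8
ee_pos: [0.5477, -0.0604, 0.0478]
ee_rot: [-0.552, 0.442, -0.442, 0.552]
contact_force: [-0.7, 1.4, 4.1]
finger_gap: 0.0422
```

Emit:
servo_tool:
  moves:
    - [-0.0019,0.0088,0,0,0,0,0.3]
    - [-0.0019,0.0088,0,0,0,0,0.3]
    - [-0.0019,0.0088,0,0,0,0,0.3]
    - [-0.0019,0.0088,0,0,0,0,0.3]
    - [-0.0019,0.0088,0,0,0,0,0.3]
    - [-0.0019,0.0088,0,0,0,0,0.3]
    - [-0.0019,0.0088,0,0,0,0,0.3]
    - [-0.0019,0.0088,0,0,0,0,0.3]
    - [0,0,0,0,0,0,0.3]
    - [0,0,0,0,0,0,0.3]

```text
clock: 9.05
ee_pos: [0.5318, 0.0106, 0.0478]
ee_rot: [0.552, -0.443, 0.442, -0.552]
contact_force: [-3.8, 0.8, 7.6]
finger_gap: 0.0419
```

```bash
python3 - <<'E'
from h import *
im,d,m=snap('wrist','w5'); print(ctrl.state()['contact_force'],ctrl.state()['ee_pos'],ctrl.state()['finger_gap'])
snap('top','top1');snap('side','side1')
a=np.load('pics/side1.npz')['im'][140:260,160:290][:,:,::-1];cv2.imwrite('pics/side1c.png',cv2.resize(a,None,fx=4.5,fy=4.5,interpolation=cv2.INTER_CUBIC))
E
```

```text
[-4.12114159  0.92360757  8.26991211] [0.53185259 0.01052269 0.04777445] 0.04205582088215717
```

View pics/w5.png

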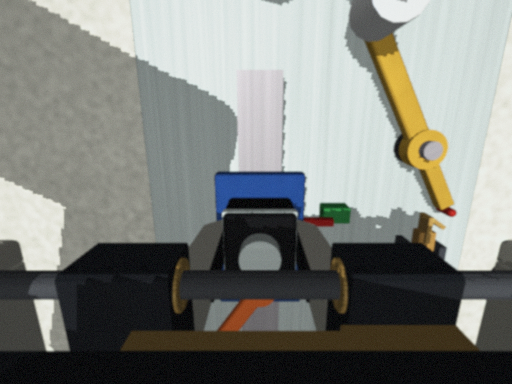

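View pics/side1c.png

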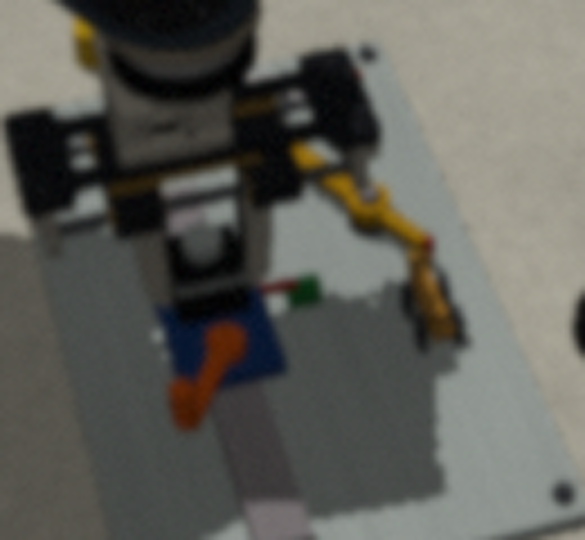

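In the wrist view the pointer runs to (333,222) and the green block's top is around (335,211). A few mm of travel appear to remain.

```bash
cat >> h.py <<'E'
def ptrgap(f0,roip,roig,zs=.034):
    im,d,m=load(f0);f=im.astype(int);r,g,b=f[...,0],f[...,1],f[...,2];C=np.array([.569,.0307])
    c,s,k=blob(f,(r>1.8*g)&(r>1.8*b)&(r>50),roip);c2,s2,k2=blob(f,(g>1.5*r)&(g>1.25*b)&(g>25),roig)
    print('ptr',c.round(1),s,'gr',c2.round(1),s2)
    tip=RZ@(onz(m,[c],.034)[0][:2]-C)
    e=[RZ@(onz(m,[(c2[0],v-.5)],.027)[0][:2]-C) for v in(s2[1],s2[1]+s2[3])]
    print('ptr rig',tip.round(4),'green edges',np.round(e,4),'to go',((e[0]+e[1])/2-tip)[1].round(4))
    x0,y0=int(min(s[0],s2[0]))-20,int(min(s[1],s2[1]))-20
    cv2.imwrite(f'pics/{f0}c.png',cv2.resize(im[y0:y0+60,x0:x0+90][:,:,::-1],None,fx=8,fy=8,interpolation=cv2.INTER_CUBIC)); print(x0,y0)
E
python3 - <<'E'
from h import *
ptrgap('w5',(304,212,350,230),(312,195,360,225))
E
```

```text
ptr [319.8 221.1] [304 218  29   8 195] gr [336. 212.] [320 204  31  19 459]
ptr rig [ 0.0018 -0.0094] green edges [[ 0.0143  0.0014]
 [ 0.0154 -0.0132]] to go 0.0035
284 184
```

View pics/w5c.png

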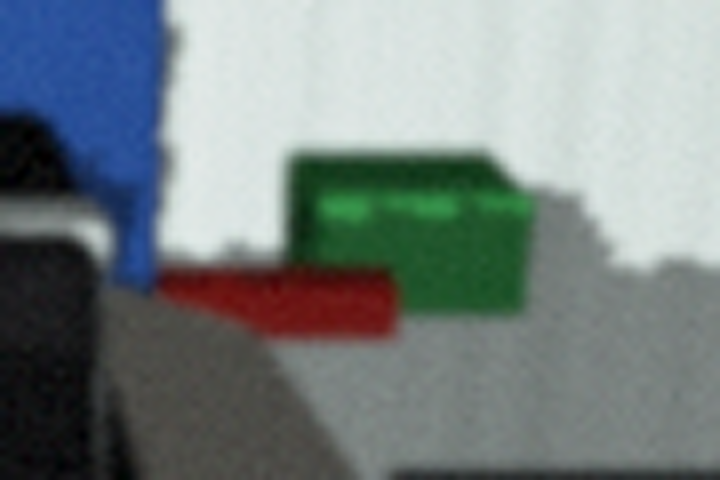

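```bash
python3 - <<'E'
from h import *
im,d,m=load('w5');C=np.array([.569,.0307])
q=lambda u,v:(284+(u+.5)/8-.5,184+(v+.5)/8-.5)
Y=lambda uv,z:(RZ@(onz(m,[uv],z)[0][:2]-C)).round(4)
print('top edges',Y(q(420,190),.027),Y(q(460,312),.027))
print('ptr edges',Y(q(330,271),.034),Y(q(330,338),.034), 'tip',Y(q(396,304),.034))
E
```

```text
top edges [ 0.0146 -0.0015] [ 0.0191 -0.0133]
ptr edges [ 0.0052 -0.0067] [ 0.0056 -0.013 ] tip [ 0.0112 -0.0098]
```

Emit:
servo_tool:
  moves:
    - [-0.0003,0.0013,0,0,0,0,0.3]
    - [-0.0003,0.0012,0,0,0,0,0.3]
    - [0,0,0,0,0,0,0.3]
    - [0,0,0,0,0,0,0.3]
    - [0,0,0,0,0,0,0.7]
    - [0,0,0,0,0,0,0.7]
    - [0,0,0,0,0,0,0.7]
    - [0,0,0.04,0,0,0,0.7]
    - [0,0,0.045,0,0,0,0.7]
    - [0,0,0,0,0,0,0.3]

```text
clock: 10.45
ee_pos: [0.5334, 0.0125, 0.1355]
ee_rot: [-0.551, 0.441, -0.444, 0.553]
contact_force: [-0.4, 0.1, -0.5]
finger_gap: 0.0594
```

```bash
python3 - <<'E'
from h import *
im,d,m=snap('wrist','w6'); print(ctrl.state()['contact_force'],ctrl.state()['ee_pos'],ctrl.state()['finger_gap'])
E
```

```text
[-0.17912607 -0.17349535 -0.16184036] [0.53230965 0.0124844  0.13348946] 0.05515756445089432
```

View pics/w6.png

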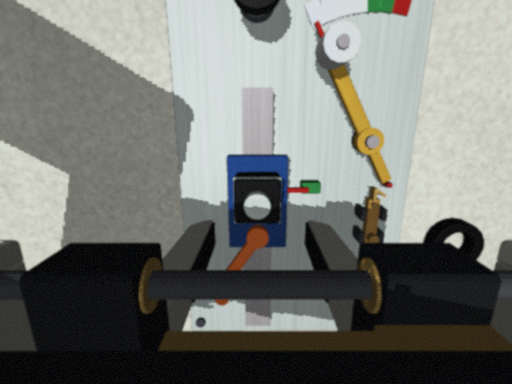

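The wrist view shows the pointer at (300,190) and the green block at (311,187). The roller is at (343,42) and the tensioner pivot at (371,142). Next I'll go to the knob, straddle it, and check the pointer from nearly overhead before locking.

Emit:
servo_tool:
  moves:
    - [-0.0067,-0.0495,0,0,0,0,0.3]
    - [-0.007,-0.0496,0,0,0,0,0.3]
    - [0,0,0,0,0,0,0.3]
    - [0,0,0,0,0,0,0.3]
    - [0,0,0,0,0,0,0.3]
    - [0,0,-0.02,0,0,0,0.3]
    - [0,0,-0.02,0,0,0,0.3]
    - [0,0,-0.02,0,0,0,0.3]
    - [0,0,-0.015,0,0,0,0.3]
    - [0,0,0,0,0,0,0.3]

```text
clock: 11.75
ee_pos: [0.5177, -0.086, 0.0568]
ee_rot: [0.552, -0.443, 0.442, -0.552]
contact_force: [0.1, 0.1, 0.5]
finger_gap: 0.0281
```

```bash
python3 - <<'E'
from h import *
im,d,m=snap('wrist','w7'); print(ctrl.state()['contact_force'],ctrl.state()['ee_pos'],ctrl.state()['finger_gap'],m['origin'])
E
```

```text
[0.00835803 0.64864217 0.92835828] [ 0.51811397 -0.08624547  0.05755701] 0.027825863979654343 [ 0.50217217 -0.01568689  0.22305697]
```

View pics/w7.png

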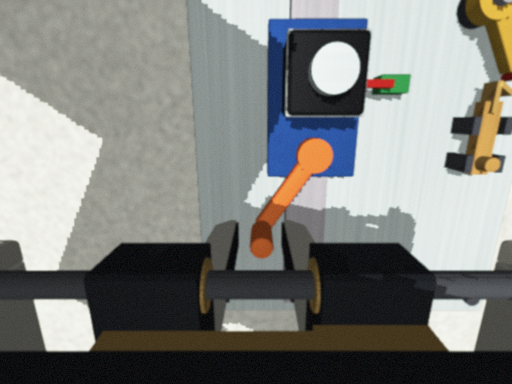

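The knob at (262,240) is between the fingers. The pointer is at (380,84), lying on the green block at (395,84). I'll measure it.

```bash
python3 - <<'E'
from h import *
im,d,m=load('w7')
cv2.imwrite('pics/w7c.png',cv2.resize(im[64:104,355:425][:,:,::-1],None,fx=10,fy=10,interpolation=cv2.INTER_CUBIC))
E
```

```text
(no output)
```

View pics/w7c.png

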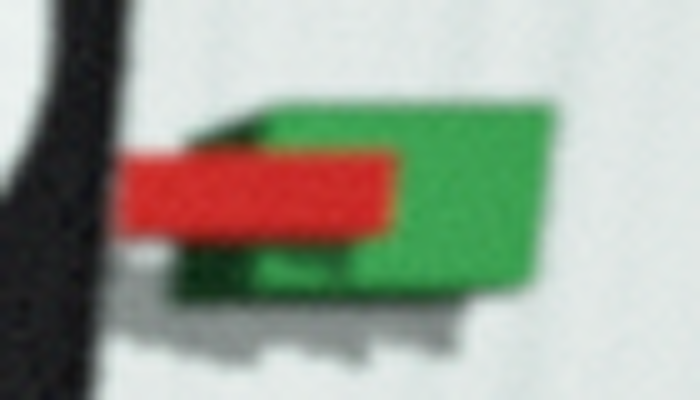

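```bash
python3 - <<'E'
from h import *
im,d,m=load('w7');C=np.array([.569,.0307])
q=lambda u,v:(355+(u+.5)/10-.5,64+(v+.5)/10-.5)
Y=lambda uv,z:(RZ@(onz(m,[uv],z)[0][:2]-C)).round(4)
print('green edges',Y(q(470,102),.027),Y(q(470,287),.027))
print('ptr edges',Y(q(300,151),.034),Y(q(300,240),.034), Y(q(398,151),.034),Y(q(390,240),.034))
print('pivot',Y((315.5,155),.053),'motor pulley',Y((336,68),.087),'knob',Y((262,243),.08))
E
```

```text
green edges [ 0.019 -0.002] [ 0.0206 -0.0136]
ptr edges [ 0.0051 -0.006 ] [ 0.0058 -0.0114] [ 0.0114 -0.006 ] [ 0.0116 -0.0114]
pivot [-0.0406 -0.0528] motor pulley [-0.0403 -0.0084] knob [-0.074  -0.0997]
```

Emit:
servo_tool:
  moves:
    - [0.0003,0.0031,0,0,0,0,0.3]
    - [0,0,0,0,0,0,0.1]
    - [0,0,0,0,0,0,0.05]
    - [0,0,0,0,0,0,0.05]
    - [0,0,0,0,0,0,0.05]
    - [0,0,0,0,0,0,0.05]
    - [-0.0002,0.0009,0,0,0,0,0.05]
    - [0,0,0,0,0,0,0.05]
    - [0,0,0,0,0,0,0.05]
    - [0,0,0,0,0,0,0.05]
  squeeze: 12

```text
clock: 13.05
ee_pos: [0.5183, -0.0829, 0.0578]
ee_rot: [0.552, -0.442, 0.443, -0.552]
contact_force: [-2.2, -2.3, 4.9]
finger_gap: 0.0138
```

```bash
python3 - <<'E'
from h import *
im,d,m=snap('wrist','w8'); print(ctrl.state()['contact_force'],ctrl.state()['ee_pos'],ctrl.state()['finger_gap'],m['origin'])
cv2.imwrite('pics/w8c.png',cv2.resize(im[64:104,355:425][:,:,::-1],None,fx=10,fy=10,interpolation=cv2.INTER_CUBIC))
E
```

```text
[-2.54448249 -2.29435651  5.57125115] [ 0.51824668 -0.08289411  0.05780577] 0.013609159245448085 [ 0.50251961 -0.01240113  0.22400578]
```

View pics/w8c.png

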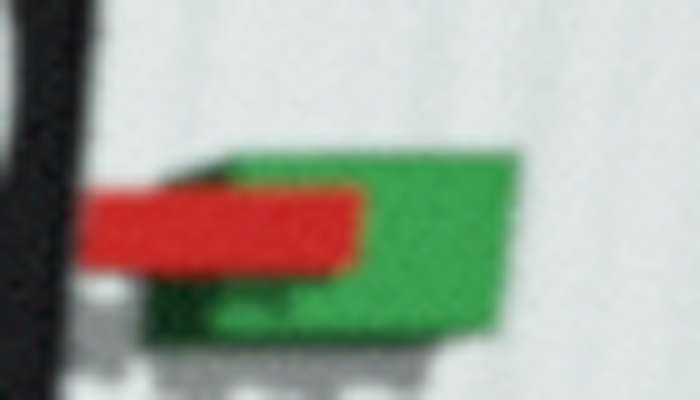

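View pics/w8.png

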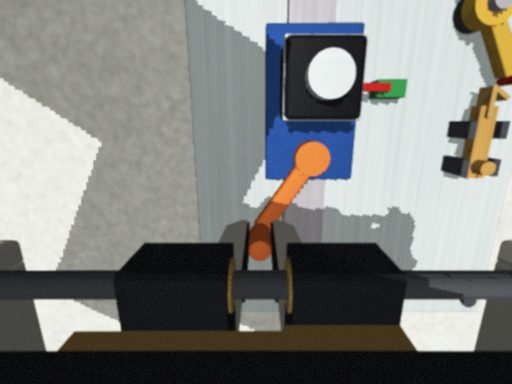

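The fingers hold the knob at (260,243), and the red pointer lies near the middle of the green top. I'll measure the remainder.

```bash
cat > e.py <<'E'
from h import *
def edges(fn,x0,y0,S,g,p):
    im,d,m=load(fn);C=np.array([.569,.0307])
    q=lambda u,v:(x0+(u+.5)/S-.5,y0+(v+.5)/S-.5)
    Y=lambda uv,z:(RZ@(onz(m,[uv],z)[0][:2]-C))
    G=[Y(q(*a),.027)[1] for a in g];Q=[Y(q(*a),.034)[1] for a in p]
    print('green',np.round(G,4),'ptr',np.round(Q,4),'to go mm',round(1e3*(np.mean(G)-np.mean(Q)),2))
E
python3 - <<'E'
from e import *
edges('w7',355,64,10,[(470,102),(470,287)],[(300,151),(300,240)])
edges('w8',355,64,10,[(440,152),(440,330)],[(280,187),(280,274)])
E
```

```text
green [-0.002  -0.0136] ptr [-0.006  -0.0114] to go mm 0.84
green [-0.0022 -0.0135] ptr [-0.0052 -0.0105] to go mm 0.02
```

Emit:
servo_tool:
  moves:
    - [0.0086,-0.0027,0,0,0,0,0.05]
    - [0.0089,-0.0014,0,0,0,0,0.05]
    - [0.0089,0,0,0,0,0,0.05]
    - [0.0089,0.0013,0,0,0,0,0.05]
    - [0.0086,0.0026,0,0,0,0,0.05]
    - [0.0081,0.0038,0,0,0,0,0.05]
    - [0.0075,0.005,0,0,0,0,0.05]
    - [0.0066,0.0061,0,0,0,0,0.05]
    - [0.0015,0.0003,0,0,0,0,0.05]
    - [0,0,0,0,0,0,0.05]

```text
clock: 14.35
ee_pos: [0.5845, -0.0678, 0.0573]
ee_rot: [0.552, -0.443, 0.441, -0.551]
contact_force: [-7.7, -2.8, 6.6]
finger_gap: 0.0139
```

```bash
python3 - <<'E'
from h import *
im,d,m=snap('wrist','w9'); print(ctrl.state()['contact_force'],ctrl.state()['ee_pos'],ctrl.state()['finger_gap'],m['origin'])
E
```

```text
[-7.54445015 -3.07794433  6.27169766] [ 0.58442785 -0.06774111  0.05729026] 0.013738711654649266 [0.56929511 0.00267054 0.22353323]
```

View pics/w9.png

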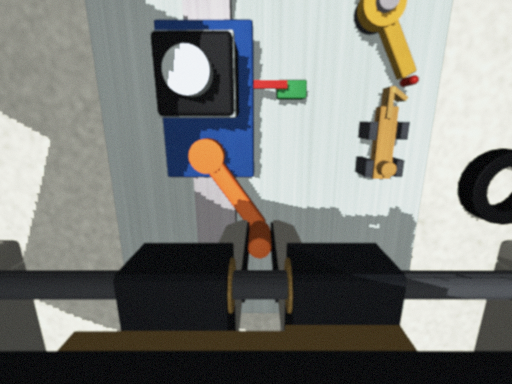

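The lever is back on the far side, with its knob at (259,243) and its hub at (207,156). However, the pointer at (270,85) now looks offset from the green block's centre at (291,90). I'll measure it.

```bash
python3 - <<'E'
from h import *
im,d,m=load('w9')
print(lever(m,(259,246),(207,155.5),.053))
cv2.imwrite('pics/w9c.png',cv2.resize(im[70:110,245:315][:,:,::-1],None,fx=10,fy=10,interpolation=cv2.INTER_CUBIC))
E
```

```text
(np.float64(0.008205617418432953), np.float64(0.05858010813634847))
```

View pics/w9c.png

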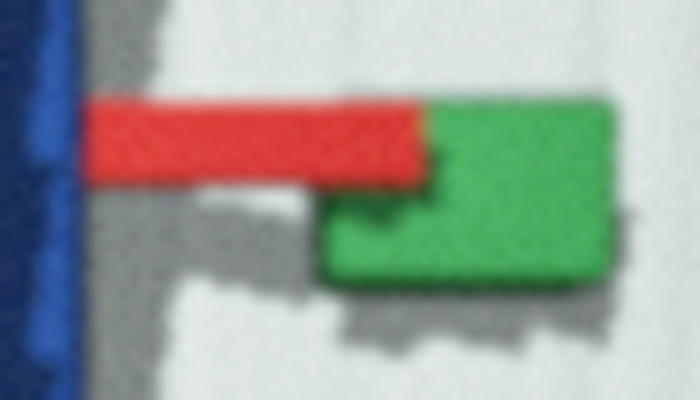

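```bash
python3 - <<'E'
from e import *
edges('w9',245,70,10,[(500,100),(500,278)],[(300,101),(300,184)])
im,d,m=load('w9');C=np.array([.569,.0307])
for n,uv,z in[('hub',(207,155.5),.053),('knob',(259,246),.08),('mp',(187,69),.087)]:print(n,RZ@(onz(m,[uv],z)[0][:2]-C))
s=ctrl.state();print(RZ@(s['ee_pos'][:2]-C))
im,d,m=load('w8')
for n,uv,z in[('hub',(313.5,158),.053),('knob',(260,246),.08)]:print(n,RZ@(onz(m,[uv],z)[0][:2]-C))
E
```

```text
green [-0.0022 -0.0135] ptr [-0.0032 -0.0082] to go mm -2.18
hub [-0.03918644 -0.04980461]
knob [-0.00650746 -0.09842264]
mp [-0.03975313 -0.005376  ]
[-0.00624441 -0.09944686]
hub [-0.04019705 -0.0518782 ]
knob [-0.07389421 -0.09912468]
```

The lever is locked at about 0.01 rad, but the carriage was dragged about 2.2 mm too far. I'll free the lever again along the same arc, shift 2.2 mm back and repeat.

Emit:
servo_tool:
  moves:
    - [-0.0015,-0.0003,0,0,0,0,0.05]
    - [-0.0066,-0.0061,0,0,0,0,0.05]
    - [-0.0075,-0.005,0,0,0,0,0.05]
    - [-0.0081,-0.0038,0,0,0,0,0.05]
    - [-0.0086,-0.0026,0,0,0,0,0.05]
    - [-0.0089,-0.0013,0,0,0,0,0.05]
    - [-0.0089,0,0,0,0,0,0.05]
    - [-0.0089,0.0014,0,0,0,0,0.05]
    - [-0.0086,0.0027,0,0,0,0,0.05]
    - [0,0,0,0,0,0,0.05]

```text
clock: 15.65
ee_pos: [0.518, -0.0829, 0.0577]
ee_rot: [-0.552, 0.442, -0.443, 0.552]
contact_force: [1.1, -0.4, 1.0]
finger_gap: 0.014
```

```bash
python3 - <<'E'
from h import *
im,d,m=snap('wrist','w10'); s=ctrl.state();C=np.array([.569,.0307]);print(s['contact_force'],s['ee_pos'],RZ@(s['ee_pos'][:2]-C))
cv2.imwrite('pics/w10c.png',cv2.resize(im[64:104,355:425][:,:,::-1],None,fx=10,fy=10,interpolation=cv2.INTER_CUBIC))
E
```

```text
[-0.17447696 -0.74768997  1.82213131] [ 0.51798464 -0.08292978  0.05768433] [-0.07440008 -0.09989455]
```

View pics/w10c.png

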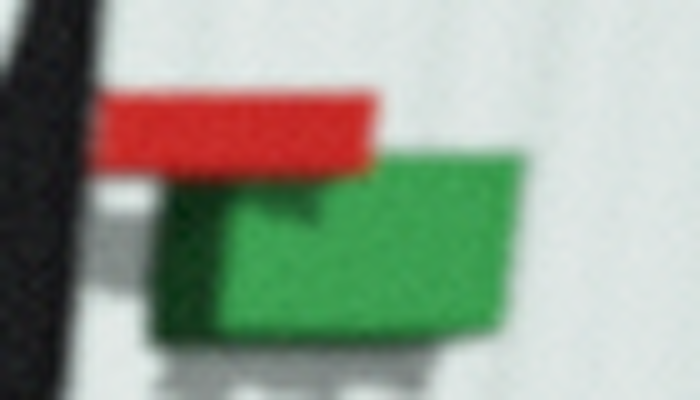

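View pics/w10.png

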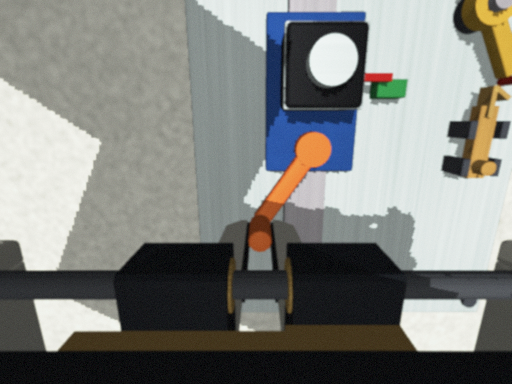

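```bash
python3 - <<'E'
from e import *
edges('w10',355,64,10,[(440,152),(440,330)],[(280,93),(280,177)])
im,d,m=load('w10');C=np.array([.569,.0307])
for n,uv,z in[('hub',(314.5,149),.053),('knob',(260,237),.08)]:print(n,RZ@(onz(m,[uv],z)[0][:2]-C))
print(lever(m,(260,237),(314.5,149),.053))
E
```

```text
green [-0.0022 -0.0135] ptr [ 0.0005 -0.0046] to go mm -5.78
hub [-0.04015885 -0.04620762]
knob [-0.07419845 -0.09337892]
(np.float64(1.2250870001138054), np.float64(0.058170658301106355))
```

The knob spun in the pads as the lever turned, and pad friction pulled the carriage about 5.8 mm in +y. I'll regrip the knob centrally and firmly, pull the carriage back, and this time turn the wrist with the lever.

Emit:
servo_tool:
  moves:
    - [0,0,0,0,0,0,0.3]
    - [0,0,0,0,0,0,0.3]
    - [-0.0013,0.0061,0,0,0,0,0.3]
    - [0,0,0,0,0,0,0.05]
    - [0,0,0,0,0,0,0.05]
    - [0,0,0,0,0,0,0.05]
    - [0,0,0,0,0,0,0.05]
    - [0.0007,-0.0029,0,0,0,0,0.05]
    - [0.0006,-0.0028,0,0,0,0,0.05]
    - [0,0,0,0,0,0,0.05]
  squeeze: 30

```text
clock: 16.95
ee_pos: [0.5181, -0.0826, 0.0576]
ee_rot: [0.552, -0.442, 0.442, -0.552]
contact_force: [-2.3, -0.9, 0.5]
finger_gap: 0.0131
```

```bash
python3 - <<'E'
from h import *
im,d,m=snap('wrist','w11'); s=ctrl.state();C=np.array([.569,.0307]);print(s['contact_force'],s['ee_pos'],RZ@(s['ee_pos'][:2]-C))
cv2.imwrite('pics/w11c.png',cv2.resize(im[64:104,355:425][:,:,::-1],None,fx=10,fy=10,interpolation=cv2.INTER_CUBIC))
E
```

```text
[-2.68516149 -0.4267593   0.56269869] [ 0.51811317 -0.08256734  0.05760429] [-0.07419614 -0.09956852]
```

View pics/w11c.png

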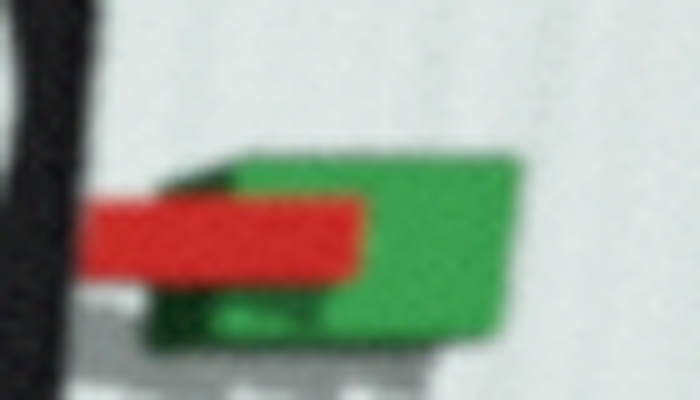

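View pics/w11.png

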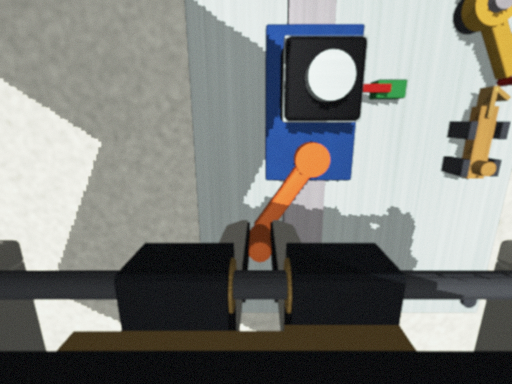

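The pointer is again within 0.5 mm of the middle. I'll lock with the wrist following the lever.

Emit:
servo_tool:
  moves:
    - [0.0086,-0.0026,0,0,0,0.15,0.05]
    - [0.0089,-0.0013,0,0,0,0.15,0.05]
    - [0.0089,0,0,0,0,0.15,0.05]
    - [0.0089,0.0013,0,0,0,0.15,0.05]
    - [0.0086,0.0026,0,0,0,0.15,0.05]
    - [0.0081,0.0038,0,0,0,0.15,0.05]
    - [0.0075,0.005,0,0,0,0.15,0.05]
    - [0.0066,0.0061,0,0,0,0.15,0.05]
    - [0,0,0,0,0,0,0.05]
    - [0,0,0,0,0,0,0.05]

```text
clock: 18.25
ee_pos: [0.5825, -0.0684, 0.0574]
ee_rot: [0.706, -0.055, 0.052, -0.705]
contact_force: [-11.5, -7.6, 5.7]
finger_gap: 0.013
```

```bash
python3 - <<'E'
from h import *
im,d,m=snap('wrist','w12'); s=ctrl.state();C=np.array([.569,.0307]);print(s['contact_force'],s['ft_torque'],s['ee_pos'],RZ@(s['ee_pos'][:2]-C),s['joint_pos'].round(2))
E
```

```text
[-11.79064747  -8.42864718   5.81392228] [-1.34706631  2.07040631  0.05647962] [ 0.58245663 -0.06842652  0.05739151] [-0.00831725 -0.09968937] [-0.2   0.62  1.67 -0.    0.85 -1.61]
```

View pics/w12.png

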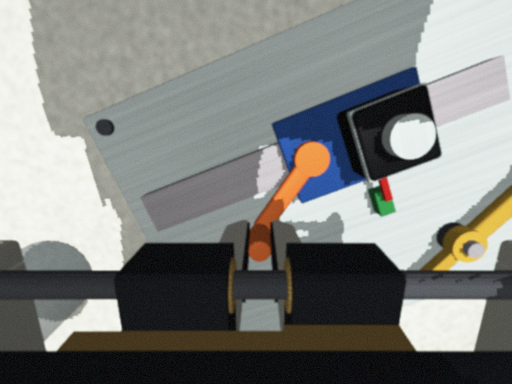

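The wrist has turned. The knob is at (259,242), the hub at (312,159), the pointer at (386,188) and the green block at (382,203). Next I'll measure the angle and pointer offset.

```bash
python3 - <<'E'
from h import *
im,d,m=load('w12')
print(lever(m,(259,246),(312,158.5),.053), lever(m,(259,245),(312,159),.053))
cv2.imwrite('pics/w12c.png',cv2.resize(im[165:225,350:420][:,:,::-1],None,fx=9,fy=9,interpolation=cv2.INTER_CUBIC))
E
```

```text
(np.float64(0.015385666494657002), np.float64(0.057434764371684266)) (np.float64(0.025236368529231057), np.float64(0.056675172619077105))
```

View pics/w12c.png

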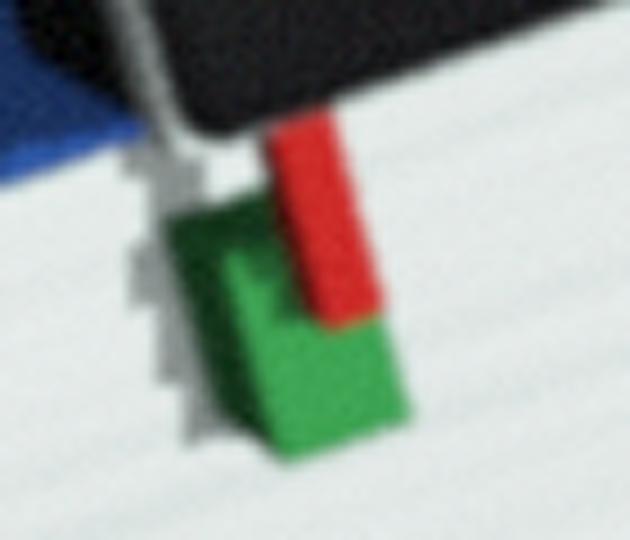

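```bash
python3 - <<'E'
from h import *
im,d,m=load('w12');C=np.array([.569,.0307])
q=lambda u,v:(350+(u+.5)/9-.5,165+(v+.5)/9-.5)
Y=lambda uv,z:(RZ@(onz(m,[uv],z)[0][:2]-C)).round(4)
print('green',Y(q(290,458),.027),Y(q(410,418),.027))
print('ptr',Y(q(328,328),.034),Y(q(384,312),.034),Y(q(318,328),.034), Y(q(332,115),.034),Y(q(278,130),.034))
E
```

```text
green [ 0.0244 -0.0129] [ 0.0246 -0.0026]
ptr [ 0.0112 -0.0094] [ 0.0115 -0.0049] [ 0.0109 -0.0101] [-0.0058 -0.0047] [-0.0062 -0.009 ]
```

The carriage is within about 0.5 mm of the mark, and the lever is against its stop at about 0.02 rad. I'll release, lift and check.

Emit:
servo_tool:
  moves:
    - [0,0,0,0,0,0,0.3]
    - [0,0,0,0,0,0,0.3]
    - [0,0,0,0,0,0,0.3]
    - [0,0,0.03,0,0,0,0.3]
    - [0,0,0.03,0,0,0,0.3]
    - [0,0,0.03,0,0,-0.1,0.3]
    - [0,0,0,0,0,-0.18,0]
    - [0,0,0,0,0,-0.18,0]
    - [0,0,0,0,0,-0.18,0]
    - [0,0,0,0,0,-0.18,0]

```text
clock: 19.55
ee_pos: [0.5845, -0.0672, 0.1477]
ee_rot: [-0.624, 0.332, -0.332, 0.624]
contact_force: [-0.2, -0.2, 0.6]
finger_gap: 0.0007
```

Emit:
servo_tool:
  moves:
    - [0,0,0,0,0,-0.18,0]
    - [0,0,0,0,0,-0.18,0]
    - [0,0,0,0,0,-0.02,0]
    - [0,0,0,0,0,0,0]
    - [0,0,0,0,0,0,0]
    - [0,0,0,0,0,0,0]
    - [0,0,0,0,0,0,0]
    - [0,0,0,0,0,0,0]
    - [0,0,0,0,0,0,0]
    - [0,0,0,0,0,0,0]

```text
clock: 20.8
ee_pos: [0.5843, -0.0673, 0.1477]
ee_rot: [-0.552, 0.442, -0.442, 0.552]
contact_force: [0.2, -0.5, -1.3]
finger_gap: 0.0005
```

```bash
python3 - <<'E'
from h import *
im,d,m=snap('wrist','w13'); s=ctrl.state();print(s['clock'],s['contact_force'],s['ee_pos'],s['joint_pos'].round(2));print(R.from_quat(s['ee_rot']).as_matrix().round(3))
E
```

```text
20.85 [ 0.25708869 -0.61462129 -0.61580399] [ 0.58426638 -0.06734153  0.14762192] [-0.19  0.5   1.62  0.    1.03 -0.41]
[[ 0.217 -0.     0.976]
 [-0.976  0.     0.217]
 [-0.    -1.    -0.   ]]
```

View pics/w13.png

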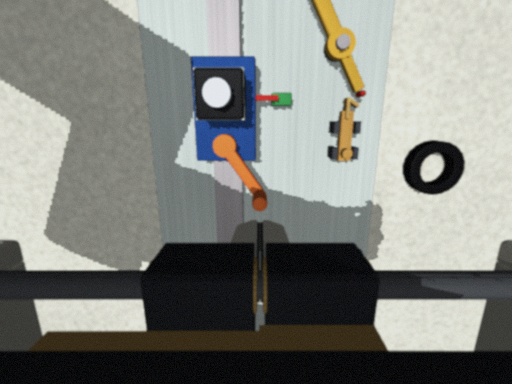

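The lever is back on the far side, with its knob at (260,200) and its hub at (223,146). The pointer at (267,98) reaches over the green block at (282,100). I'll take precise numbers.

```bash
python3 - <<'E'
from h import *
im,d,m=load('w13')
print(lever(m,(260,200),(223.5,146),.053))
print(lever(m,(260,201),(223.5,146),.053))
cv2.imwrite('pics/w13c.png',cv2.resize(im[80:120,245:305][:,:,::-1],None,fx=10,fy=10,interpolation=cv2.INTER_CUBIC))
cv2.imwrite('pics/w13d.png',cv2.resize(im[130:220,200:290][:,:,::-1],None,fx=6,fy=6,interpolation=cv2.INTER_CUBIC))
E
```

```text
(np.float64(-0.05177536983767317), np.float64(0.05701488365209316))
(np.float64(-0.041936393697202146), np.float64(0.057763246388446925))
```

View pics/w13c.png

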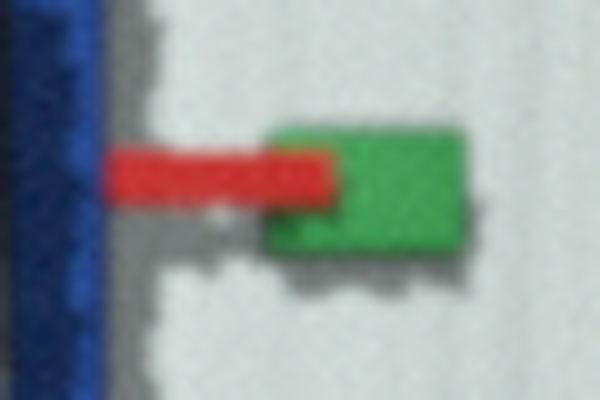

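View pics/w13d.png

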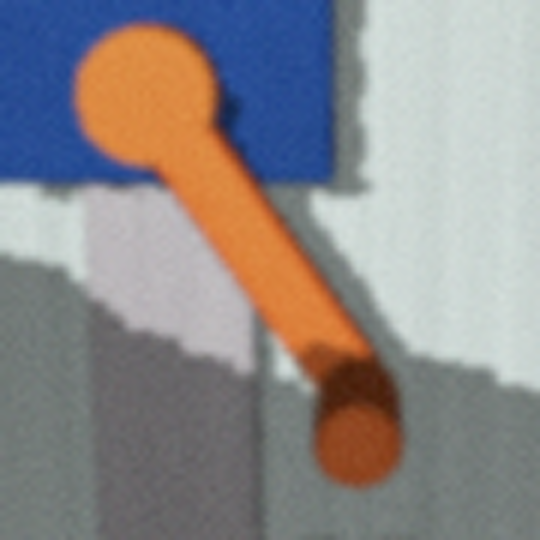

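```bash
python3 - <<'E'
from e import *
im,d,m=load('w13')
print(lever(m,(259.2,203.7),(224.2,145.2),.052))
edges('w13',245,80,10,[(400,127),(400,250)],[(250,150),(250,207)])
C=np.array([.569,.0307])
im,d,m=load('w13');print('tens pivot',RZ@(onz(m,[(342,43)],.040)[0][:2]-C))
im,d,m=load('w6')
cv2.imwrite('pics/w6c.png',cv2.resize(im[0:200,290:430][:,:,::-1],None,fx=4,fy=3.99,interpolation=cv2.INTER_CUBIC)[:600])
f=im.astype(int);print('roller (w6)',RZ@(onz(m,[(343,42)],.066)[0][:2]-C),'piv',RZ@(onz(m,[(371.5,142)],.040)[0][:2]-C),RZ@(onz(m,[(371.5,142)],.064)[0][:2]-C))
P=cloud(m,d);print(P[142,371],P[42,343],P[145,380],P[100,357])
E
```

```text
(np.float64(0.007383768547329361), np.float64(0.059629717894439896))
green [-0.002  -0.0136] ptr [-0.0047 -0.0099] to go mm -0.48
tens pivot [0.06842685 0.03886478]
roller (w6) [0.02675767 0.11920673] piv [0.06816531 0.04011084] [0.05827258 0.04214461]
[0.62650001 0.08451263 0.03977009] [0.56845668 0.151719   0.06988373] [0.63791397 0.08369005 0.03511773] [0.60406745 0.1187339  0.03272405]
```

View pics/w6c.png

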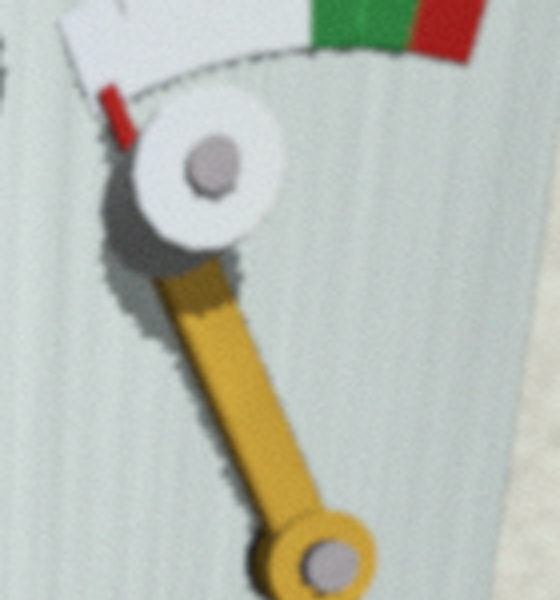

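The lever is at 0.007 rad (locked) and the pointer is about 0.5 mm off centre, so the carriage is done. I'll turn the wrist so the shut fingers push with their flat sides and move to the near side of the roller, measured at rig (0.026, 0.119).

Emit:
servo_tool:
  moves:
    - [-0.0051,0.0237,0,0,0,-0.175,0]
    - [-0.0051,0.0237,0,0,0,-0.175,0]
    - [-0.0051,0.0237,0,0,0,-0.175,0]
    - [-0.0051,0.0237,0,0,0,-0.175,0]
    - [-0.0051,0.0237,0,0,0,-0.175,0]
    - [-0.0051,0.0237,0,0,0,-0.175,0]
    - [-0.0051,0.0237,0,0,0,-0.175,0]
    - [-0.0051,0.0237,0,0,0,-0.175,0]
    - [-0.0048,0.0236,0,0,0,-0.171,0]
    - [0,0,0,0,0,0,0]

```text
clock: 22.1
ee_pos: [0.5384, 0.1469, 0.1477]
ee_rot: [-0.078, 0.703, -0.703, 0.078]
contact_force: [-0.1, -0.8, 0.7]
finger_gap: 0.0003
```

```bash
python3 - <<'E'
from h import *
im,d,m=snap('wrist','w14'); s=ctrl.state();C=np.array([.569,.0307]);print(s['clock'],s['contact_force'],s['ee_pos'],RZ@(s['ee_pos'][:2]-C),s['joint_pos'].round(2));print(R.from_quat(s['ee_rot']).as_matrix().round(3))
E
```

```text
22.15 [ 0.84275243 -0.34310302 -0.53572977] [0.53864632 0.14606114 0.14764008] [-0.00466546  0.11919636] [ 0.18  0.45  1.7  -0.    0.99  1.53]
[[-0.975  0.     0.221]
 [-0.221 -0.    -0.975]
 [-0.    -1.     0.   ]]
```

View pics/w14.png

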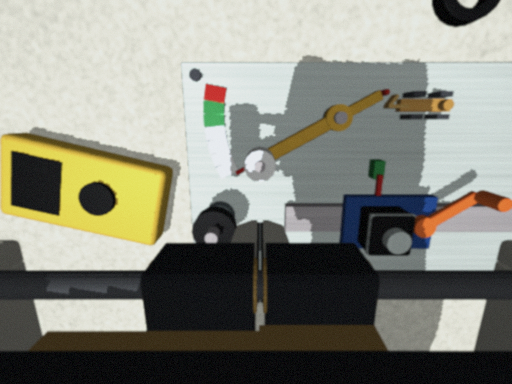

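The roller top is at (259,162), straight ahead of the fingers at (260,230). The scale arc with its green part is at (214,113), the tensioner pivot at (340,117), and the black pulley at (215,228) is off to the side.

```bash
python3 - <<'E'
from h import *
im,d,m=load('w14');C=np.array([.569,.0307])
Y=lambda uv,z:(RZ@(onz(m,[uv],z)[0][:2]-C)).round(4)
print('roller axle',Y((259.5,163),.066),'pivot',Y((340.5,117),.040),'black',Y((213,236),.078))
cv2.imwrite('pics/w14c.png',cv2.resize(im[60:190,180:400][:,:,::-1],None,fx=3.5,fy=3.5,interpolation=cv2.INTER_CUBIC))
E
```

```text
roller axle [0.0287 0.1196] pivot [0.0696 0.0412] black [-0.0383  0.1631]
```

View pics/w14c.png

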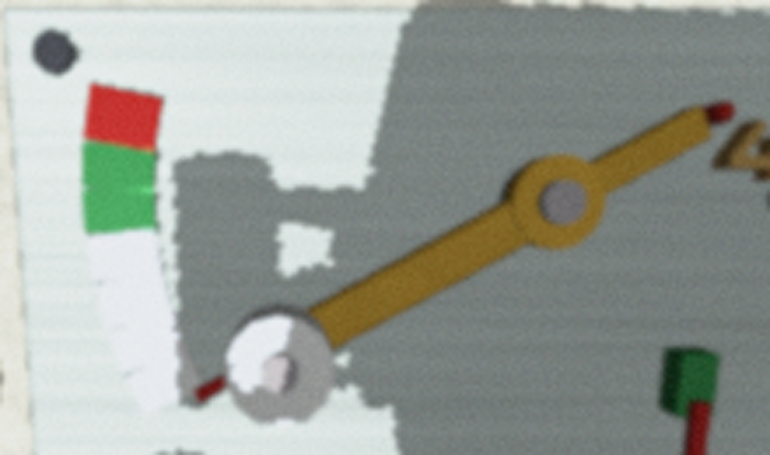

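Emit:
servo_tool:
  moves:
    - [0,0,-0.03,0,0,0,0]
    - [0,0,-0.03,0,0,0,0]
    - [0,0,-0.025,0,0,0,0]
    - [0,0,-0.015,0,0,0,0]
    - [0,0,-0.005,0,0,0,0]
    - [0,0,0,0,0,0,0]
    - [0,0,0,0,0,0,0]
    - [0,0,0,0,0,0,0]
    - [0,0,0,0,0,0,0]
    - [0,0,0,0,0,0,0]

```text
clock: 23.4
ee_pos: [0.5387, 0.1459, 0.0428]
ee_rot: [-0.077, 0.703, -0.703, 0.077]
contact_force: [0.6, -1.2, 0.4]
finger_gap: 0.0006
```

```bash
python3 - <<'E'
from h import *
im,d,m=snap('wrist','w15'); s=ctrl.state();C=np.array([.569,.0307]);print(s['clock'],s['contact_force'],s['ee_pos'],RZ@(s['ee_pos'][:2]-C))
E
```

```text
23.45 [ 0.27571174  0.0677315  -0.13438507] [0.53873645 0.14589693 0.04272573] [-0.00461301  0.11901653]
```

View pics/w15.png

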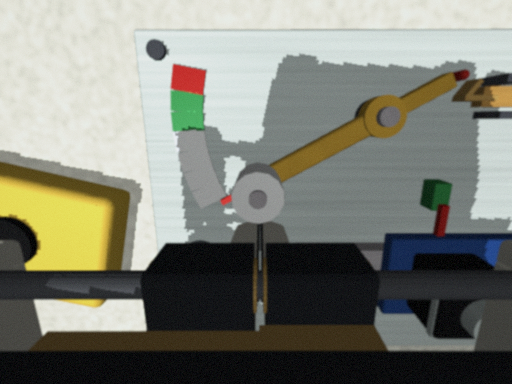

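The roller at (258,197) is directly ahead of the fingers at (260,235). I'll push along its arc.

Emit:
servo_tool:
  moves:
    - [0.0078,0.0017,0,0,0,0,0]
    - [0.0035,0.0028,0,0,0,0,0]
    - [0.0036,0.0027,0,0,0,0,0]
    - [0.0037,0.0025,0,0,0,0,0]
    - [0.0039,0.0024,0,0,0,0,0]
    - [0.0039,0.0021,0,0,0,0,0]
    - [0.0041,0.0019,0,0,0,0,0]
    - [0.0041,0.0017,0,0,0,0,0]
    - [0.0042,0.0016,0,0,0,0,0]
    - [0.0043,0.0013,0,0,0,0,0]

```text
clock: 24.7
ee_pos: [0.5808, 0.1667, 0.0423]
ee_rot: [0.078, -0.703, 0.703, -0.076]
contact_force: [-8.7, -0.5, 6.0]
finger_gap: 0.0
```

```bash
python3 - <<'E'
from h import *
im,d,m=snap('wrist','w16'); s=ctrl.state();C=np.array([.569,.0307]);print(s['clock'],s['contact_force'],s['ee_pos'],RZ@(s['ee_pos'][:2]-C))
E
```

```text
24.75 [-8.50082672 -0.3496752   5.24091932] [0.58124124 0.16681227 0.04242886] [0.04141116 0.13023638]
```

View pics/w16.png

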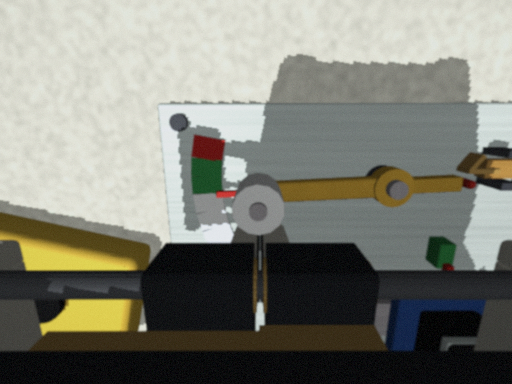

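The pointer at (225,194) is at the start of the green, which spans rows 158 to 193. The roller is at (258,210) and the pivot at (397,189). I'll compute the angle.

```bash
cat > t.py <<'E'
from h import *
def ang(fn,ro,pv):
    im,d,m=load(fn);C=np.array([.569,.0307])
    Y=lambda uv,z:(RZ@(onz(m,[uv],z)[0][:2]-C))
    a,b=Y(ro,.066),Y(pv,.040);v=a-b
    print(fn,'roller',a.round(4),'piv',b.round(4),'theta',round(.5+np.arctan2(v[0],v[1]),3),'len',np.linalg.norm(v).round(4))
    # with the stored pivot
    v=a-np.array([.0693,.0403]);print('   stored pivot theta',round(.5+np.arctan2(v[0],v[1]),3))
E
python3 - <<'E'
from t import *
ang('w14',(259.5,163),(340.5,117));ang('w15',(258,199),(389,117));ang('w16',(258,211),(397.5,189))
im,d,m=load('w16');cv2.imwrite('pics/w16c.png',cv2.resize(im[120:240,180:290][:,:,::-1],None,fx=5,fy=5,interpolation=cv2.INTER_CUBIC))
im,d,m=load('w15');cv2.imwrite('pics/w15c.png',cv2.resize(im[60:220,160:290][:,:,::-1],None,fx=3.5,fy=3.5,interpolation=cv2.INTER_CUBIC))
E
```

```text
w14 roller [0.0287 0.1196] piv [0.0696 0.0412] theta 0.02 len 0.0885
   stored pivot theta 0.027
w15 roller [0.0255 0.1195] piv [0.0688 0.0412] theta -0.006 len 0.0895
   stored pivot theta -0.006
w16 roller [0.0643 0.1307] piv [0.0701 0.0417] theta 0.435 len 0.0892
   stored pivot theta 0.445
```

View pics/w16c.png

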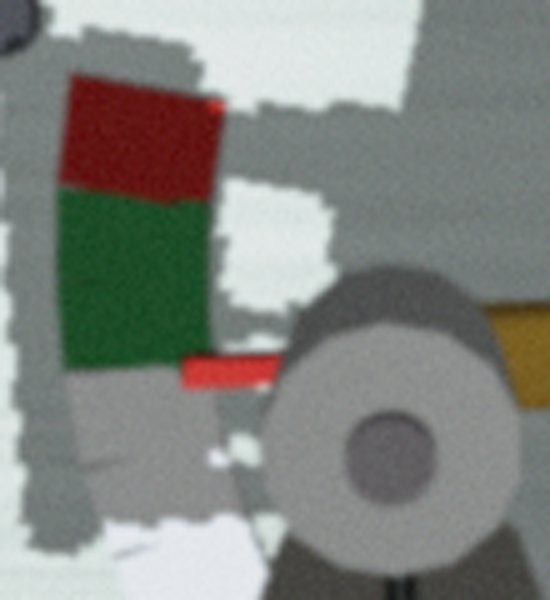

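Emit:
servo_tool:
  moves:
    - [0.0013,0.0003,0,0,0,0,0]
    - [0.0013,0.0003,0,0,0,0,0]
    - [0.0013,0.0003,0,0,0,0,0]
    - [0.0013,0.0003,0,0,0,0,0]
    - [0.0013,0.0003,0,0,0,0,0]
    - [0.0013,0.0003,0,0,0,0,0]
    - [0,0,0,0,0,0,0]
    - [0,0,0,0,0,0,0]
    - [0,0,0,0,0,0,0]
    - [0,0,0,0,0,0,0]

```text
clock: 26.0
ee_pos: [0.5883, 0.1684, 0.0423]
ee_rot: [0.079, -0.703, 0.703, -0.076]
contact_force: [-7.8, -2.0, 4.7]
finger_gap: 0.0004
```

```bash
python3 - <<'E'
from h import *
im,d,m=snap('wrist','w17'); s=ctrl.state();C=np.array([.569,.0307]);print(s['clock'],s['contact_force'],s['ee_pos'],RZ@(s['ee_pos'][:2]-C))
cv2.imwrite('pics/w17c.png',cv2.resize(im[120:240,180:290][:,:,::-1],None,fx=5,fy=5,interpolation=cv2.INTER_CUBIC))
e=cv2.convertScaleAbs(im[130:230,360:512][:,:,::-1],alpha=1.3)
cv2.imwrite('pics/w17p.png',cv2.resize(e,None,fx=5,fy=5,interpolation=cv2.INTER_CUBIC))
E
```

```text
26.05 [-7.75283254  0.04279511  4.98843171] [0.58833677 0.16839544 0.04233456] [0.04868116 0.13024626]
```

View pics/w17.png

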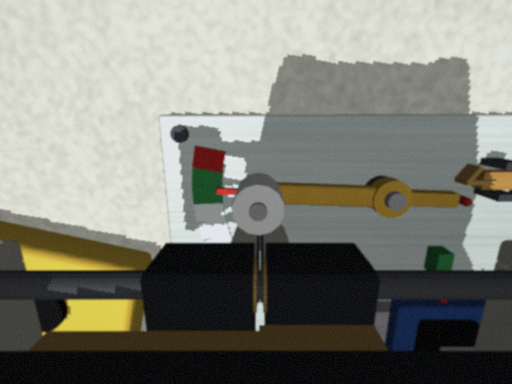

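View pics/w17c.png

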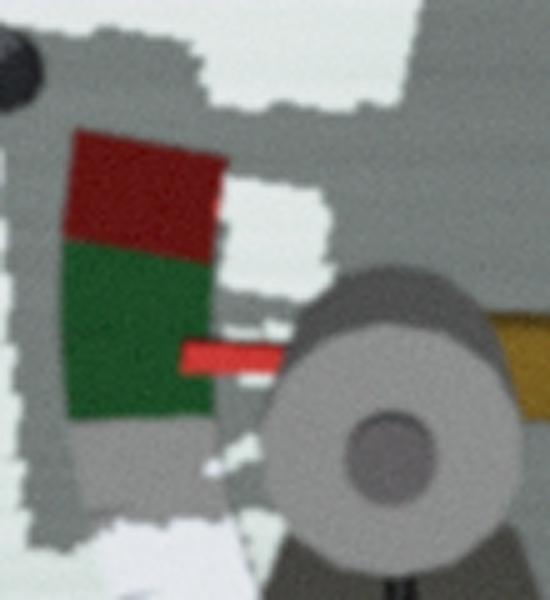

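View pics/w17p.png

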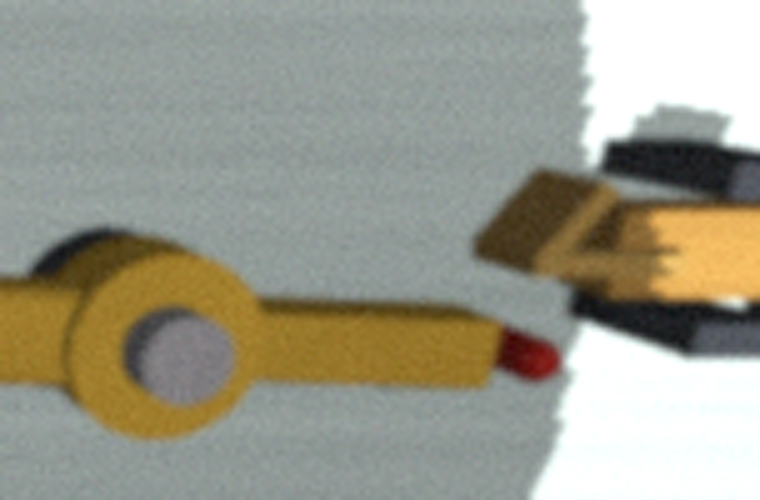

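The pointer is now inside the green, at crop row 357, between the green edges at about 418 and 250. The arm's red tooth has passed the near side of the pawl tip. I'll work out exact angles for the pointer and the green edges about the pivot.

```bash
python3 - <<'E'
from t import *
ang('w17',(258,211),(396,201))
im,d,m=load('w17');C=np.array([.569,.0307])
q=lambda u,v:(180+(u+.5)/5-.5,120+(v+.5)/5-.5)
def A(uv,z,pv):
    v=RZ@(onz(m,[uv],z)[0][:2]-C)-pv;return round(.5+np.arctan2(v[0],v[1]),3),round(float(np.linalg.norm(v)),4)
for pv in (np.array([.0693,.0403]),np.array([.0701,.0412])):
  for z in(.013,.015): print('green lo',A(q(213,414),z,pv),A(q(70,419),z,pv),'hi',A(q(211,262),z,pv),A(q(65,240),z,pv))
  for z in(.022,.028,.034): print('ptr',z,A(q(182,358),z,pv),A(q(280,359),z,pv))
P=cloud(m,d);print([P[int(round(b)),int(round(a))][2].round(4) for a,b in(q(200,357),q(230,357),q(260,357),q(120,340),q(150,460))])
s=ctrl.state();print('from TCP: theta',.5+np.arcsin((( RZ@(s['ee_pos'][:2]-C))[0]+.0075+.015-.0693)/.09))
E
```

```text
w17 roller [0.0721 0.1307] piv [0.0698 0.0416] theta 0.525 len 0.0891
   stored pivot theta 0.531
green lo (np.float64(0.425), 0.1179) (np.float64(0.431), 0.1394) hi (np.float64(0.622), 0.1179) (np.float64(0.627), 0.1392)
green lo (np.float64(0.43), 0.1176) (np.float64(0.435), 0.1389) hi (np.float64(0.626), 0.1177) (np.float64(0.63), 0.1387)
ptr 0.022 (np.float64(0.519), 0.1204) (np.float64(0.52), 0.1065)
ptr 0.028 (np.float64(0.533), 0.1194) (np.float64(0.535), 0.106)
ptr 0.034 (np.float64(0.547), 0.1185) (np.float64(0.551), 0.1055)
green lo (np.float64(0.418), 0.1171) (np.float64(0.425), 0.1386) hi (np.float64(0.616), 0.1169) (np.float64(0.622), 0.1382)
green lo (np.float64(0.423), 0.1167) (np.float64(0.429), 0.138) hi (np.float64(0.62), 0.1167) (np.float64(0.625), 0.1377)
ptr 0.022 (np.float64(0.512), 0.1195) (np.float64(0.513), 0.1056)
ptr 0.028 (np.float64(0.526), 0.1185) (np.float64(0.528), 0.1051)
ptr 0.034 (np.float64(0.54), 0.1176) (np.float64(0.544), 0.1046)
[np.float64(0.0297), np.float64(0.0296), np.float64(0.029), np.float64(0.0145), np.float64(0.0133)]
from TCP: theta 0.5209032766053305
```

The roller, TCP and pointer estimates all give about 0.52–0.535, against a green middle of 0.528. One last check that the carriage and loose objects are unmoved and the hold is steady.

```bash
python3 - <<'E'
from h import *
im,d,m=snap('top','top2');snap('side','side2')
s=ctrl.state();print(s['clock'],s['contact_force'],s['ee_pos'],np.abs(s['dq']).max())
a=np.load('pics/top0.npz')['im'].astype(int);b=im.astype(int)
for n,roi,c in[('meter',(105,215,185,265),lambda f:(f[...,0]>1.6*f[...,2])&(f[...,0]>90)),('cap',(345,185,380,215),lambda f:(f[...,2]>1.5*f[...,0])&(f[...,2]>70)),('tape',(250,130,290,165),lambda f:f.max(2)<60)]:
    print(n,blob(a,c(a),roi)[0].round(1),blob(b,c(b),roi)[0].round(1))
S=np.load('pics/side2.npz')['im'][130:300,150:320][:,:,::-1];cv2.imwrite('pics/side2c.png',cv2.resize(S,None,fx=3.5,fy=3.5,interpolation=cv2.INTER_CUBIC))
E
```

```text
26.15 [-8.6378709  -1.96519192  5.9312856 ] [0.58835316 0.1684286  0.04234867] 0.00181567250523453
meter [151.  239.8] [139.9 240. ]
cap [366.1 197.7] [366.1 197.6]
tape [269.7 146.4] [269.5 146.6]
```

View pics/side2c.png

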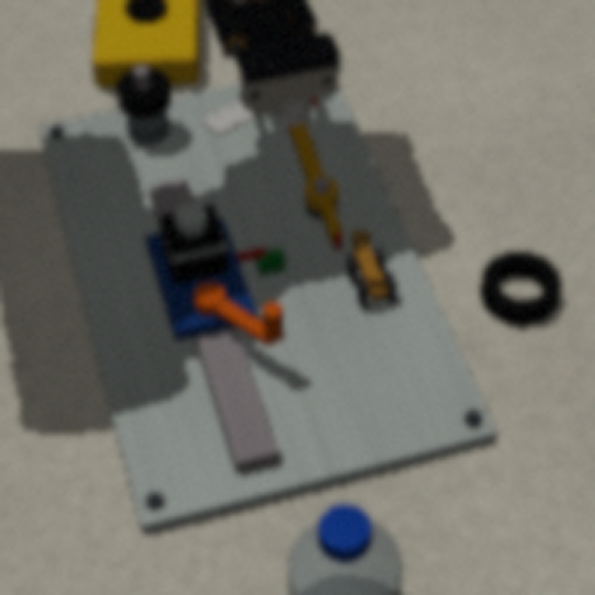

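The side view shows the lever at about (240,310), locked to the far side, with the pointer on the green block and the tooth past the pawl. The meter's centroid shift in the top view may just be the arm covering it, so I'll compare its edges.

```bash
python3 - <<'E'
from h import *
c=lambda f:(f[...,0]>1.6*f[...,2])&(f[...,0]>90)
for n,roi in(('top0',(105,215,185,265)),('top2',(105,215,185,265)),('side0',(160,100,230,170)),('side2',(160,100,230,170))):
    f=load(n)[0].astype(int);o=blob(f,c(f),roi);print(n,o[1],o[0].round(1))
f=load('top2')[0];cv2.imwrite('pics/top2c.png',cv2.resize(f[130:290,90:390][:,:,::-1],None,fx=2.6,fy=2.6))
E
```

```text
top0 [ 117  223   61   35 1397] [151.  239.8]
top2 [117 223  46  34 872] [139.9 240. ]
side0 [176 112  32  37 747] [191.2 132.9]
side2 [176 112  31  38 769] [191.  133.4]
```

View pics/top2c.png

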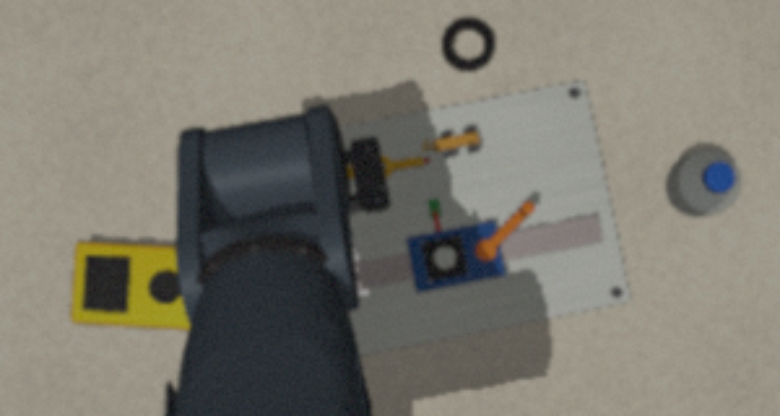

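The meter's visible edges have not moved; the arm only covers part of it in the top view. The bottle and tape are also in place. Handing in now, with the fingers holding the roller.

```bash
python3 -c "
from workcell import ctrl
print(ctrl.close_job())"
```

```text
the job is handed in; nothing more can be done
None
```

The belt drive is ready for its new belt. I handed the job in at about 26 s with the fingers still holding the roller against its spring.

- **Carriage:** I freed the lever, slid the carriage to the mark and locked it. The first locking dragged the carriage about 2.2 mm past the mark. I freed the lever again, re-centred the carriage and locked it a second time, turning the wrist with the lever.
- **Lock check:** After I let go, the lever measured about 0.01 rad, which is locked. The pointer was about 0.5 mm past the middle of the green block. I did not measure this again after the tensioner push, but the later top and side pictures still show the lever locked and the pointer on the block.
- **Tensioner:** The shut fingers hold the arm at about 0.52–0.535 rad, against 0.528 for the middle of the green. The tooth looks past the pawl in the pictures, but I judged the click from that and the angle, not from a reading of the pawl. The arm was steady, with about 8–9 N on the fingers along the push.
- **Bottle, meter and tape:** None of them moved. The meter's centre looked shifted in the last top picture, but only because the arm covers part of it. Its visible edges there and the side view match the start.

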